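Shut the cleaner bottles and lay the lint filters out to air

ROBOT

A 6-joint arm with a two-finger parallel gripper is mounted at the origin on the work surface. World frame = base frame: x ahead of the robot, y to its left, z up, the work surface at z = 0. Lengths are in m, angles in rad, forces in N, time in s.
With the tool pointing down it reaches from about 0.35 to 0.85 m from the base axis. Payload 8.1 kg.
Tool frame: the origin (TCP) lies midway between the tips of the shut fingers; the grasp point (between the pads) lies 19 mm behind it; z points along the fingers, y is the line along which they close (so a half turn about z gives the same grasp; the last joint's range is limited). The gripper opens to 93 mm and grips with 3 to 60 N. Pads are 15 mm wide; open, the fingers measure 128 mm over their backs; the gripper's body (75 mm by 188 mm) begins 65 mm behind the grasp point.
Start: joints at [-0.085, 0.13, 1.488, -0, 1.523, -0.085], TCP at [0.6, 0, 0.219] pointing down, gripper open.
Joint ranges: [-2.96, 2.96], [-0.89, 2.26], [0.02, 2.5], [-1.34, 4.48], [0, 2.73], [-2.66, 2.66]. Speed limits (rad/s): [2.39, 2.39, 2.79, 3.14, 3.14, 3.14].

INTERFACE

Orientations are given as a unit quaternion [x, y, z, w].
In Python, from bench import bot gives the robot as it stands. The module is installed in compiled form; this text tells all that it offers.
- The arm moves only by the tool move_arm, never from a script. Its argument "steps" is a list of rows, each an object of numbers: "tx", "ty", "tz": the shift along the tool's x, y, z in units of 25 mm (1.0 is 25 mm); "rx", "ry", "rz": the turn, a rotation vector about the tool's x, y, z in units of 6 degrees (1.0 is 6 degrees); "grip": the finger opening in mm, from 0 to 93. In form: [{"tx": .., "ty": .., "tz": .., "rx": .., "ry": .., "rz": .., "grip": ..}, ...]. A call has exactly 8 rows; each row is the pose to reach, as a shift and turn from the pose commanded when the call began, along the tool's axes at that moment; what a row does not reach only later rows make up. A row lasts 1/12 s, in which the tool goes at most 41.7 mm and 7.16 degrees, less where a joint would pass 70% of its speed; a pose out of reach is approached as far as the arm can. A call with a gripper value outside its range is refused whole. The fingers move at their own pace and stop on an object; the grip force is fixed at half the most. Time passes only in rows, so rows that repeat a pose let the fingers close, or fill a call up. It gives the time, the measured TCP pose, the force, the opening and the grip force at its end, in the units of the state.
- bot.get_state(): the state, without advancing time (a new reading comes with each control period).
- bot.get_image(name): name is "scene" or "side" or "wrist"; returns (picture, depth): 420x560x3 uint8, blue, green, red; 420x560 float32, m along the optical axis (not along the pixel's ray), 0 where there is no reading.
- bot.camera_model(name): a dict with "fx", "fy", "cx", "cy" (pixels), "extrinsics" (4x4, takes a point from world to camera coordinates). Camera axes: x right, y down, z forward; pixel columns grow to the right and rows downward; lengths in m; the calibration is good to about 2 mm. A picture is of the moment at which its call begins: read the wrist's pose just before it. camera_model takes no time and is no camera call; for the wrist camera it gives the pose at the moment of the call.
- bot.finish_job(): hands the job in; it is judged then, once.
The state is a dict: "time_s": time; "joint_positions": joint angles; "joint_vel": joint speeds; "joint_efforts": joint torques, N m; "position": TCP position; "tool_rot": TCP orientation; "force": force on the tool from outside, world axes, zero at the start; "moment": the same for the moment, N m; "grip_width": opening from 0.0 (shut) to 1.0 (fully open); "grasp_force": force on a finger pad.
Only numpy, scipy, OpenCV 4.12 (cv2) and the standard library are available. Lean on these libraries where they do the work, as an engineer would, in place of code of your own. Each camera call takes 0.05 s, during which the arm holds its last target. There are 200 camera calls.

TASK

The dryer's lint filters have been washed. First press the raised push-pull caps of all three cleaner bottles fully down; then move every thin lint filter from the grey tray (fingers fit round one only where it has been slid out over the tray's edge) and lay it flat across both rails of the steel airing rack, near the middle, same face up, side by side and not stacked. Leave the brush, the cup and the cardboard box where they are.

Things in the scene. Friction and masses are not known exactly. Their poses are not given: they have to be found in the camera images.
- tray: fixed grey tray, a raised deck 220 mm (its x) by 276 mm (its y), deck top 45 mm above the table; origin on the table under its centre. Five white ribs along its x, 6 mm thick and 8 mm high above the deck, at y = -132, -66, 0, 66 and 132 mm, make four lanes 60 mm wide with centre lines at y = -99, -33, 33 and 99 mm. Lanes are open at both ends (x = -110 mm, the front towards the robot, and x = +110 mm). The ribs leave no room for fingers beside a filter lying in a lane
- tray_front (a point): the middle of the tray's front edge, at deck height (45 mm); axes as the tray's: its x points away from the robot along the lanes
- filter_a: lint filter whose frame is blue, with grey mesh, a rigid flat plate 150 mm (x) by 56 mm (y) by 6 mm (z), about 80 g, its mass centre in the middle; origin at the centre of its underside, z up out of its upper face. It starts flat on the deck in one lane of the tray, x along the lane, wholly inside the edges. May be absent
- filter_b: lint filter whose frame is green, with grey mesh, a rigid flat plate 150 mm (x) by 56 mm (y) by 6 mm (z), about 80 g, its mass centre in the middle; origin at the centre of its underside, z up out of its upper face. It starts flat on the deck in one lane of the tray, x along the lane, wholly inside the edges. May be absent
- filter_c: lint filter whose frame is orange, with grey mesh, a rigid flat plate 150 mm (x) by 56 mm (y) by 6 mm (z), about 80 g, its mass centre in the middle; origin at the centre of its underside, z up out of its upper face. It starts flat on the deck in one lane of the tray, x along the lane, wholly inside the edges. May be absent
- filter_d: lint filter whose frame is yellow, with grey mesh, a rigid flat plate 150 mm (x) by 56 mm (y) by 6 mm (z), about 80 g, its mass centre in the middle; origin at the centre of its underside, z up out of its upper face. It starts flat on the deck in one lane of the tray, x along the lane, wholly inside the edges. May be absent
- rack: loose airing rack of steel and black plastic, 0.9 kg; two round steel rails 10 mm thick and 380 mm long run along its y at x = -50 and +50 mm, their tops 45 mm above the table; feet 10 mm thick under their ends at y = -185 and 185 mm; nothing else between the rails. Origin on the table under its centre. Filters lie across both rails, their x along the rack's x (either way round), at most about 38 mm off centre along the rack's x, and within y = -160 to 160 mm
- bottle_a: fixed upright cleaner bottle, white with a red cap, 66 mm across and 160 mm high without its cap; origin at the centre of its underside
- bottle_b: fixed upright cleaner bottle, green with a yellow cap, 66 mm across and 160 mm high without its cap; origin at the centre of its underside
- bottle_c: fixed upright cleaner bottle, blue with a white cap, 66 mm across and 160 mm high without its cap; origin at the centre of its underside
- cap_a (a joint): height in m of the push-pull cap of bottle_a above its fully shut position: 0 is shut, 0.014 fully raised; friction holds it wherever it is left, it takes about 6 N to push down and is shut when below 0.0025
- cap_b (a joint): height in m of the push-pull cap of bottle_b above its fully shut position: 0 is shut, 0.014 fully raised; friction holds it wherever it is left, it takes about 6 N to push down and is shut when below 0.0025
- cap_c (a joint): height in m of the push-pull cap of bottle_c above its fully shut position: 0 is shut, 0.014 fully raised; friction holds it wherever it is left, it takes about 6 N to push down and is shut when below 0.0025
- cap_a_top (a point): centre of the top of the cap of bottle_a, a round cap 34 mm across; 184 mm above the table when shut
- cap_b_top (a point): centre of the top of the cap of bottle_b, a round cap 34 mm across; 184 mm above the table when shut
- cap_c_top (a point): centre of the top of the cap of bottle_c, a round cap 34 mm across; 184 mm above the table when shut
- brush: bystander: wooden-handled brush 180 mm long lying on the table; leave alone
- scoop_cup: bystander: white plastic cup 80 mm across and 75 mm high; leave alone
- soap_box: bystander: cardboard box 80 x 120 x 60 mm; leave alone
Mind the look-alikes: they are no part of the job. What is shaped like the filter_b but purple or red is not meant.

How it is judged:
On the way, in this order (a step that is already met when the one before it is completed fails the run):
1. all three caps are pressed fully down (value of joint each of cap_a, cap_b, cap_c below 0.0025 m), for 0.2 s.
2. every filter lies flat across both rails of the rack (z of filter_a in the frame of rack between 0.041 and 0.049 m and x of filter_a in the frame of rack between -0.038 and 0.038 m and y of filter_a in the frame of rack between -0.16 and 0.16 m and angle between the x axis of each of filter_a, filter_b, filter_c, filter_d and the x axis of rack, either way round below 0.4 rad and angle between each of filter_a, filter_b, filter_c, filter_d's own z axis and vertical below 0.09 rad and z of filter_b in the frame of rack between 0.041 and 0.049 m and x of filter_b in the frame of rack between -0.038 and 0.038 m and y of filter_b in the frame of rack between -0.16 and 0.16 m and z of filter_c in the frame of rack between 0.041 and 0.049 m and x of filter_c in the frame of rack between -0.038 and 0.038 m and y of filter_c in the frame of rack between -0.16 and 0.16 m and z of filter_d in the frame of rack between 0.041 and 0.049 m and x of filter_d in the frame of rack between -0.038 and 0.038 m and y of filter_d in the frame of rack between -0.16 and 0.16 m), for 0.2 s.
At the end, for the whole second after the job is handed in: All caps within 2.5 mm of shut; every filter present lies still, flat, face up on both rails of the rack, not stacked: its centre within 38 mm of the line midway between the rails and 160 mm of the rack's middle along them, its length square to the rails within 0.4 rad (all of step 1 and all of step 2 and linear speed of each of filter_a, filter_b, filter_c, filter_d below 0.02 m/s); the robot touches nothing.
It fails at once if the brush is pushed aside by more than 40 mm or knocked over (distance of brush from where it was at the start of the episode above 0.04 m).
It fails at once if the cup is pushed aside by more than 40 mm or knocked over (distance of scoop_cup from where it was at the start of the episode above 0.04 m or angle between scoop_cup's own z axis and vertical above 0.5 rad).
It fails at once if the cardboard box is pushed aside by more than 40 mm or knocked over (distance of soap_box from where it was at the start of the episode above 0.04 m or angle between soap_box's own z axis and vertical above 0.5 rad).
Of filter_a, filter_b, filter_c, filter_d only 3 to 4 are there at a start; the rules pass over those that are not, and their reading is None.
At some moment in a run one of rack may be knocked a few centimetres aside while the robot is not near it.
Once in a run the grip may slacken for a moment while it holds something.
It also fails if it takes over 210 s, if anything falls off the work surface, if the arm or the gripper's body presses on something with over 40 N, if the wrist force passes 120 N, or if a joint passes its speed limit or range.

## Working session

There is one attempt and no reset: what is moved stays moved. The work goes in short steps, Python scripts to look and compute and a tool call to move; the robot and the scene stay as the last step left them, time stands still between calls to the robot, and variables do not carry over. Pictures are saved under pics/ and viewed, at most 14 in all, crops included, and the job is handed in when it is done.

Besides the shell and the picture viewer there is one more tool, called after "Emit:" by a JSON object that holds its "name" and its "arguments", one argument or row to a line. move_arm: Moves the arm, as the interface text tells. Its arguments: {"type":"object","properties":{"steps":{"type":"array"}},"required":["steps"]}

```bash
mkdir -p pics
cat > h.py <<'E'
import numpy as np, cv2
from bench import bot
def snap(n,f):
    m=bot.camera_model(n); im,d=bot.get_image(n); cv2.imwrite('pics/'+f,im); np.savez('pics/'+f[:-4]+'.npz',im=im,d=d,E=m['extrinsics'],k=[m['fx'],m['fy'],m['cx'],m['cy']]); return im,d
def load(f):
    z=np.load('pics/'+f+'.npz'); return z
def cloud(z):
    d=z['d'];fx,fy,cx,cy=z['k'];v,u=np.mgrid[:d.shape[0],:d.shape[1]]
    P=np.stack([(u-cx)/fx*d,(v-cy)/fy*d,d,np.ones_like(d)],-1)
    W=P@np.linalg.inv(z['E']).T; W=W[...,:3]; W[d==0]=np.nan; return W
E
python3 - <<'E'
from h import *
snap('scene','scene0.png');snap('side','side0.png')
for n in('scene','side'):
    E=np.linalg.inv(bot.camera_model(n)['extrinsics']);print(n,E.round(3).tolist())
print(bot.get_state())
E
```

```text
scene [[-0.848, 0.297, -0.439, 1.116], [0.53, 0.448, -0.72, 0.904], [-0.017, -0.844, -0.537, 0.815], [0.0, 0.0, 0.0, 1.0]]
side [[-0.994, -0.07, 0.089, 0.396], [-0.112, 0.515, -0.85, 1.15], [0.014, -0.854, -0.519, 0.87], [0.0, 0.0, 0.0, 1.0]]
{'time_s': 0.1, 'joint_positions': array([-8.53542314e-02,  1.31111493e-01,  1.48913480e+00, -6.18192248e-06,
        1.52300217e+00, -8.53740121e-02]), 'joint_vel': array([-8.78426267e-04, -8.14954900e-04, -2.39734943e-03, -1.13097945e-04,
       -8.90103296e-04, -3.27682125e-05]), 'joint_efforts': array([ 2.89806376e-03, -5.61339462e+01, -4.93095982e+01,  7.72326719e-02,
        2.89617141e-02, -2.83941080e-05]), 'position': array([5.99498528e-01, 9.03711128e-05, 2.17696441e-01]), 'tool_rot': array([ 7.07099439e-01,  7.07113639e-01, -5.35734137e-04, -6.31209893e-04]), 'force': array([0.43962004, 0.1016055 , 0.63879912]), 'moment': array([-0.01754429,  0.01983788,  0.0265369 ]), 'grasp_force': 0.0, 'grip_width': 0.9974788205952956}
```

View pics/scene0.png

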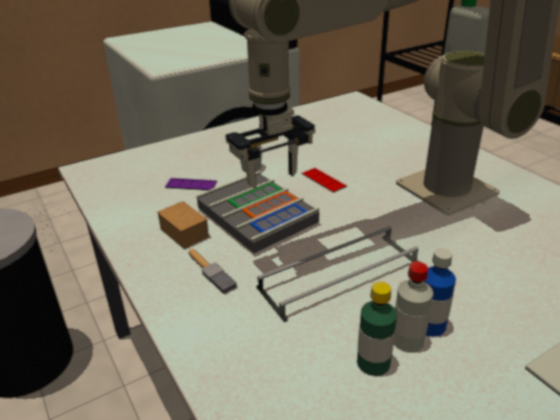

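View pics/side0.png

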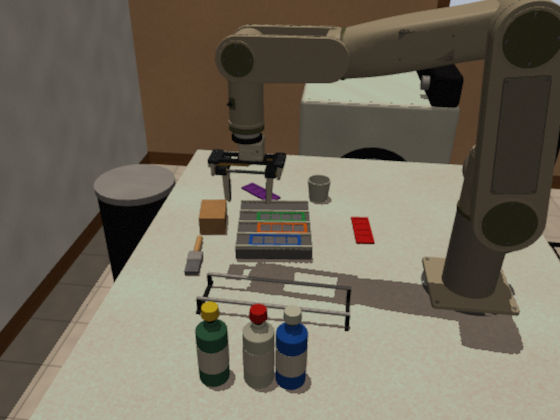

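The blue, orange and green filters lie in the tray. The purple one (scene 190,184) and the red one (scene 324,180) lie on the table and are look-alikes. Next I'll build a top view from both depth images.

```bash
cat >> h.py <<'E'
def ortho(files,x0,x1,y0,y1,s=0.001,zmin=-.01,zmax=.25):
    # rows: x decreasing downward, cols: y decreasing rightward
    H=int((x1-x0)/s);W=int((y1-y0)/s);Z=np.full((H,W),-1.);C=np.zeros((H,W,3),np.uint8)
    for f in files:
        z=load(f);P=cloud(z).reshape(-1,3);im=z['im'].reshape(-1,3)
        r=((x1-P[:,0])/s);c=((y1-P[:,1])/s);ok=np.isfinite(r)&(r>=0)&(r<H)&(c>=0)&(c<W)&(P[:,2]>zmin)&(P[:,2]<zmax)
        for i in np.where(ok)[0]:
            a,b=int(r[i]),int(c[i])
            if P[i,2]>Z[a,b]: Z[a,b]=P[i,2];C[a,b]=im[i]
    return C,Z
E
python3 - <<'E'
from h import *
C,Z=ortho(['scene0','side0'],.2,.95,-.4,.5,.0015)
k=cv2.dilate(C,np.ones((2,2)));
for i in range(0,500,100): 
    x=.95-i*.0015; cv2.putText(k,f'{x:.2f}',(0,i+8),0,.35,(255,255,255)); 
for j in range(0,600,100): cv2.putText(k,f'{.5-j*.0015:.2f}',(j,495),0,.35,(255,255,255))
cv2.imwrite('pics/top0.png',k)
# caps
for f in('scene0','side0'):
    z=load(f);P=cloud(z)
    m=(P[...,2]>.192)&(P[...,2]<.215)&(P[...,1]>.2)
    n,l,st,_=cv2.connectedComponentsWithStats(m.astype(np.uint8))
    for i in range(1,n):
        if st[i,4]>15:
            q=P[l==i]; c,r=cv2.minEnclosingCircle(q[:,:2].astype(np.float32));print(f,st[i],np.median(q,0).round(4),q[:,2].max().round(4),np.round(c,4),round(r,4),z['im'][l==i].mean(0).round())
E
```

```text
scene0 [434 248  19  12 125] [0.4482 0.3824 0.1933] 0.1956 [0.4474 0.3837] 0.0182 [141. 165. 169.]
scene0 [410 261  18  13 167] [0.5161 0.3871 0.1938] 0.1966 [0.5162 0.3876] 0.0177 [ 25.  33. 154.]
scene0 [372 281  20  15 216] [0.6133 0.3959 0.1951] 0.1991 [0.6125 0.3943] 0.0175 [ 21. 151. 175.]
side0 [202 301  17  14 178] [0.6097 0.3969 0.1965] 0.1997 [0.6119 0.3944] 0.0187 [ 30. 138. 162.]
side0 [250 303  17  14 171] [0.5145 0.3891 0.1951] 0.1984 [0.5155 0.3871] 0.0184 [ 21.  27. 142.]
side0 [285 305  17  13 162] [0.4461 0.3832 0.1944] 0.1982 [0.4449 0.3817] 0.0184 [131. 155. 161.]
```

View pics/top0.png

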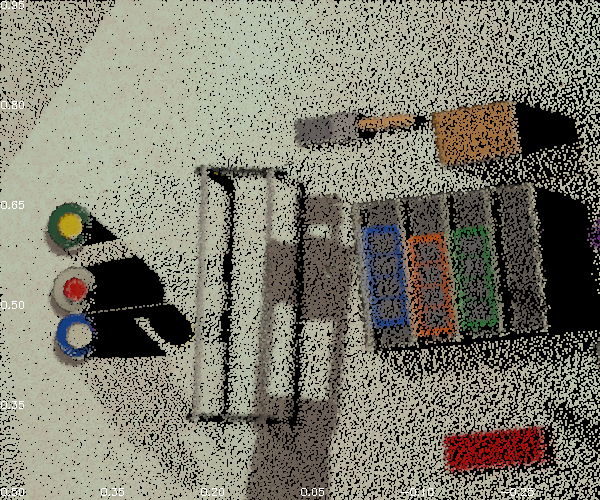

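The top view shows tray lanes holding blue, orange and green, with the fourth lane empty, and the rack with its rails along world x at about y=0.10 and 0.20. I'll fit the exact poses.

```bash
cat >> h.py <<'E'
def rect(q):
    (cx,cy),(w,h),a=cv2.minAreaRect((q[:,:2]*1000).astype(np.float32))
    if w<h: w,h,a=h,w,a+90
    a=(a+90)%180-90
    return round(cx,1),round(cy,1),round(w,1),round(h,1),round(a,1)
COL={'blue':(100,125),'green':(60,88),'orange':(4,14),'yellow':(22,35)}
def filters(f,box=(.25,.75,-.35,.3),z=(.035,.075)):
    Z=load(f);P=cloud(Z);h=cv2.cvtColor(Z['im'],cv2.COLOR_BGR2HSV);out={}
    m0=(P[...,0]>box[0])&(P[...,0]<box[1])&(P[...,1]>box[2])&(P[...,1]<box[3])&(P[...,2]>z[0])&(P[...,2]<z[1])&(h[...,1]>110)&(h[...,2]>50)
    for c,(a,b) in COL.items():
        m=m0&(h[...,0]>=a)&(h[...,0]<=b)
        if m.sum()>60:
            m=cv2.morphologyEx(m.astype(np.uint8),cv2.MORPH_OPEN,np.ones((2,2)))>0
            if m.sum()<60: continue
            q=P[m];out[c]=(*rect(q),round(np.median(q[:,2]),4),int(m.sum()))
    return out
def rack(f):
    P=cloud(load(f));m=(P[...,0]>.2)&(P[...,0]<.85)&(P[...,1]>.0)&(P[...,1]<.32)&(P[...,2]>.037)&(P[...,2]<.05)
    q=P[m];return rect(q),q
E
python3 - <<'E'
from h import *
for f in('scene0','side0'):
    print(f,filters(f)); r,q=rack(f); print('rack',r,len(q),q[:,2].max())
    P=cloud(load(f));Z=load(f);h=cv2.cvtColor(Z['im'],cv2.COLOR_BGR2HSV)
    m=(P[...,0]>.38)&(P[...,0]<.72)&(P[...,1]>-.35)&(P[...,1]<.02)
    n=m&(P[...,2]>.041)&(P[...,2]<.060); n=cv2.morphologyEx(n.astype(np.uint8),cv2.MORPH_OPEN,np.ones((3,3)))>0
    q=P[n];print('tray',rect(q),np.percentile(q[:,2],[5,25,50,95]).round(4))
E
```

```text
scene0 {'blue': (537.5, -75.2, 151.2, 59.4, 6.3, np.float64(nan), 207), 'green': (533.3, -209.5, 153.2, 49.8, 6.2, np.float64(0.0508), 98), 'orange': (523.4, -139.9, 149.7, 66.1, 6.3, np.float64(nan), 381)}
rack (509.7, 150.1, 383.4, 113.4, -1.8) 1249 0.048492832315981005
tray (577.6, -171.7, 283.0, 279.7, 6.0) [0.0433 0.046  0.0491 0.0541]
side0 {'blue': (531.8, -72.4, 150.0, 64.9, 8.1, np.float64(0.0528), 128), 'green': (529.1, -207.6, 148.7, 61.0, 8.8, np.float64(0.0523), 105), 'orange': (519.1, -140.0, 153.9, 68.9, 7.9, np.float64(nan), 282)}
rack (507.5, 150.2, 380.1, 115.2, -1.5) 1086 0.04999031819757893
tray (578.8, -172.3, 286.2, 280.4, -83.5) [0.0447 0.048  0.051  0.0562]
```

```bash
sed -i 's/            q=P\[m\];out/            q=P[m];q=q[np.isfinite(q[:,2])];out/' h.py
python3 - <<'E'
from h import *
for f in('scene0','side0'):
    print(filters(f))
    P=cloud(load(f)).reshape(-1,3)
    for a in (5.5,6.2,7):
        t=np.radians(a);u=P[:,0]*np.cos(t)+P[:,1]*np.sin(t);v=-P[:,0]*np.sin(t)+P[:,1]*np.cos(t)
        for L in (-.230+.033,-.230+.099,-.230-.033, -.329):
            m=(abs(v-L)<.025)&(P[:,2]>.040)&(P[:,2]<.058)&(u>.3)&(u<.8);print(f,a,L,m.sum(),np.sort(u[m])[[3,10,-10,-3]].round(4))
        m=(u>.42)&(u<.63)&(P[:,2]>.040)&(P[:,2]<.058)&(v>-.4)&(v<-.05);print(' v',np.percentile(v[m],[.3,1,99,99.7]).round(4))
E
```

```text
{'blue': (536.2, -74.4, 154.0, 59.5, 5.0, np.float64(0.0508), 207), 'green': (533.3, -209.5, 153.2, 49.8, 6.2, np.float64(0.0508), 98), 'orange': (522.9, -139.9, 154.9, 66.1, 6.3, np.float64(0.0513), 381)}
scene0 5.5 -0.197 834 [0.4218 0.43   0.6412 0.7551]
scene0 5.5 -0.131 886 [0.4218 0.4238 0.6398 0.6408]
scene0 5.5 -0.263 822 [0.424  0.4261 0.766  0.7668]
scene0 5.5 -0.329 635 [0.4266 0.4283 0.769  0.7699]
 v [-0.3628 -0.3606 -0.0892 -0.0877]
scene0 6.2 -0.197 769 [0.4195 0.4273 0.638  0.6398]
scene0 6.2 -0.131 844 [0.4201 0.4226 0.6382 0.6392]
scene0 6.2 -0.263 812 [0.4206 0.4243 0.762  0.7633]
scene0 6.2 -0.329 574 [0.4217 0.4239 0.765  0.7658]
 v [-0.3695 -0.3671 -0.0957 -0.0947]
scene0 7 -0.197 808 [0.4157 0.4223 0.6358 0.6372]
scene0 7 -0.131 972 [0.4177 0.4204 0.6366 0.6372]
scene0 7 -0.263 973 [0.4167 0.4207 0.7578 0.7586]
scene0 7 -0.329 626 [0.4153 0.4187 0.76   0.7609]
 v [-0.3773 -0.3748 -0.1032 -0.1018]
{'blue': (531.8, -72.4, 150.0, 64.9, 8.1, np.float64(0.0528), 128), 'green': (529.1, -207.6, 148.7, 61.0, 8.8, np.float64(0.0523), 105), 'orange': (519.1, -140.0, 153.9, 68.9, 7.9, np.float64(0.0532), 282)}
side0 5.5 -0.197 621 [0.4208 0.4239 0.637  0.7503]
side0 5.5 -0.131 703 [0.4201 0.4228 0.6347 0.6376]
side0 5.5 -0.263 557 [0.4217 0.4248 0.637  0.6821]
side0 5.5 -0.329 453 [0.4227 0.4262 0.6391 0.7097]
 v [-0.3649 -0.3624 -0.0886 -0.0869]
side0 6.2 -0.197 554 [0.4191 0.4219 0.6327 0.6355]
side0 6.2 -0.131 635 [0.4184 0.421  0.6319 0.6347]
side0 6.2 -0.263 570 [0.4185 0.4219 0.7346 0.7496]
side0 6.2 -0.329 406 [0.419  0.4223 0.6353 0.7057]
 v [-0.3715 -0.3687 -0.0954 -0.0937]
side0 7 -0.197 601 [0.4152 0.4185 0.6307 0.6335]
side0 7 -0.131 791 [0.4162 0.4181 0.6314 0.6326]
side0 7 -0.263 681 [0.414  0.4173 0.7487 0.7544]
side0 7 -0.329 444 [0.4143 0.4176 0.6766 0.705 ]
 v [-0.3791 -0.3762 -0.1026 -0.1009]
```

Emit:
{"name": "move_arm", "arguments": {
  "steps": [
    {"tx":1.6,"ty":0.1,"tz":-0.5,"grip":0},
    {"tx":3.2,"ty":0.2,"tz":-0.5,"grip":0},
    {"tx":4.8,"ty":0.3,"tz":-0.5,"grip":0},
    {"tx":6.4,"ty":0.4,"tz":-0.5,"grip":0},
    {"tx":8.0,"ty":0.5,"tz":-0.5,"grip":0},
    {"tx":9.6,"ty":0.5,"tz":-0.5,"grip":0},
    {"tx":11.2,"ty":0.5,"tz":-0.5,"grip":0},
    {"tx":12.4,"ty":0.5,"tz":-0.5,"grip":0}
  ]
}}

```text
validation failed for argument at $.st...
```

Emit:
{"name": "move_arm", "arguments": {
  "steps": [
    {"tx":1.6,"ty":0.1,"tz":-0.5,"rx":0,"ry":0,"rz":0,"grip":0},
    {"tx":3.2,"ty":0.2,"tz":-0.5,"rx":0,"ry":0,"rz":0,"grip":0},
    {"tx":4.8,"ty":0.3,"tz":-0.5,"rx":0,"ry":0,"rz":0,"grip":0},
    {"tx":6.4,"ty":0.4,"tz":-0.5,"rx":0,"ry":0,"rz":0,"grip":0},
    {"tx":8.0,"ty":0.5,"tz":-0.5,"rx":0,"ry":0,"rz":0,"grip":0},
    {"tx":9.6,"ty":0.5,"tz":-0.5,"rx":0,"ry":0,"rz":0,"grip":0},
    {"tx":11.2,"ty":0.5,"tz":-0.5,"rx":0,"ry":0,"rz":0,"grip":0},
    {"tx":12.4,"ty":0.5,"tz":-0.5,"rx":0,"ry":0,"rz":0,"grip":0}
  ]
}}

```text
time_s: 0.77
position: [0.6115, 0.3132, 0.2303]
tool_rot: [0.707, 0.708, -0.0, -0.001]
force: [0.7, -0.2, 0.4]
grip_width: 0.478
grasp_force: 0.0
```

Emit:
{"name": "move_arm", "arguments": {
  "steps": [
    {"tx":1.2,"ty":0,"tz":0,"rx":0,"ry":0,"rz":0,"grip":0},
    {"tx":2.4,"ty":0,"tz":0,"rx":0,"ry":0,"rz":0,"grip":0},
    {"tx":3.2,"ty":0,"tz":0,"rx":0,"ry":0,"rz":0,"grip":0},
    {"tx":3.24,"ty":0,"tz":0,"rx":0,"ry":0,"rz":0,"grip":0},
    {"tx":3.24,"ty":0,"tz":0,"rx":0,"ry":0,"rz":0,"grip":0},
    {"tx":3.24,"ty":0,"tz":0,"rx":0,"ry":0,"rz":0,"grip":0},
    {"tx":3.24,"ty":0,"tz":0.4,"rx":0,"ry":0,"rz":0,"grip":0},
    {"tx":3.24,"ty":0,"tz":0.9,"rx":0,"ry":0,"rz":0,"grip":0}
  ]
}}

```text
time_s: 1.43
position: [0.6137, 0.39, 0.2095]
tool_rot: [0.708, 0.707, 0.001, 0.0]
force: [0.1, -0.1, 0.9]
grip_width: 0.006
grasp_force: 0.0
```

Emit:
{"name": "move_arm", "arguments": {
  "steps": [
    {"tx":0,"ty":0,"tz":0.2,"rx":0,"ry":0,"rz":0,"grip":0},
    {"tx":0,"ty":0,"tz":0.4,"rx":0,"ry":0,"rz":0,"grip":0},
    {"tx":0,"ty":0,"tz":0.6,"rx":0,"ry":0,"rz":0,"grip":0},
    {"tx":0,"ty":0,"tz":0.8,"rx":0,"ry":0,"rz":0,"grip":0},
    {"tx":0,"ty":0,"tz":0.9,"rx":0,"ry":0,"rz":0,"grip":0},
    {"tx":0,"ty":0,"tz":0.96,"rx":0,"ry":0,"rz":0,"grip":0},
    {"tx":0,"ty":0,"tz":1.0,"rx":0,"ry":0,"rz":0,"grip":0},
    {"tx":0,"ty":0,"tz":1.0,"rx":0,"ry":0,"rz":0,"grip":0}
  ]
}}

```text
time_s: 2.1
position: [0.6128, 0.3909, 0.1843]
tool_rot: [0.707, 0.707, 0.0, 0.0]
force: [-2.1, -2.6, 4.4]
grip_width: 0.005
grasp_force: 2.1
```

Emit:
{"name": "move_arm", "arguments": {
  "steps": [
    {"tx":0,"ty":0,"tz":0.04,"rx":0,"ry":0,"rz":0,"grip":0},
    {"tx":0,"ty":0,"tz":0.06,"rx":0,"ry":0,"rz":0,"grip":0},
    {"tx":0,"ty":0,"tz":0.08,"rx":0,"ry":0,"rz":0,"grip":0},
    {"tx":0,"ty":0,"tz":0.1,"rx":0,"ry":0,"rz":0,"grip":0},
    {"tx":0,"ty":0,"tz":0.1,"rx":0,"ry":0,"rz":0,"grip":0},
    {"tx":0,"ty":0,"tz":0.1,"rx":0,"ry":0,"rz":0,"grip":0},
    {"tx":0,"ty":0,"tz":0.1,"rx":0,"ry":0,"rz":0,"grip":0},
    {"tx":0,"ty":0,"tz":0.1,"rx":0,"ry":0,"rz":0,"grip":0}
  ]
}}

```text
time_s: 2.77
position: [0.6129, 0.391, 0.1842]
tool_rot: [0.707, 0.707, 0.001, 0.001]
force: [-7.2, -7.8, 14.8]
grip_width: 0.003
grasp_force: 7.6
```

Emit:
{"name": "move_arm", "arguments": {
  "steps": [
    {"tx":0,"ty":0,"tz":-0.8,"rx":0,"ry":0,"rz":0,"grip":0},
    {"tx":0,"ty":0,"tz":-1.4,"rx":0,"ry":0,"rz":0,"grip":0},
    {"tx":-0.1,"ty":-1.2,"tz":-1.4,"rx":0,"ry":0,"rz":0,"grip":0},
    {"tx":-0.2,"ty":-2.4,"tz":-1.4,"rx":0,"ry":0,"rz":0,"grip":0},
    {"tx":-0.27,"ty":-3.4,"tz":-1.4,"rx":0,"ry":0,"rz":0,"grip":0},
    {"tx":-0.27,"ty":-3.84,"tz":-1.4,"rx":0,"ry":0,"rz":0,"grip":0},
    {"tx":-0.27,"ty":-3.84,"tz":-1.1,"rx":0,"ry":0,"rz":0,"grip":0},
    {"tx":-0.27,"ty":-3.84,"tz":-0.8,"rx":0,"ry":0,"rz":0,"grip":0}
  ]
}}

```text
time_s: 3.43
position: [0.5168, 0.3851, 0.2015]
tool_rot: [0.707, 0.707, 0.001, 0.0]
force: [0.0, -0.7, 0.0]
grip_width: 0.003
grasp_force: 0.0
```

Emit:
{"name": "move_arm", "arguments": {
  "steps": [
    {"tx":0,"ty":0,"tz":0.2,"rx":0,"ry":0,"rz":0,"grip":0},
    {"tx":0,"ty":0,"tz":0.4,"rx":0,"ry":0,"rz":0,"grip":0},
    {"tx":0,"ty":0,"tz":0.6,"rx":0,"ry":0,"rz":0,"grip":0},
    {"tx":0,"ty":0,"tz":0.7,"rx":0,"ry":0,"rz":0,"grip":0},
    {"tx":0,"ty":0,"tz":0.76,"rx":0,"ry":0,"rz":0,"grip":0},
    {"tx":0,"ty":0,"tz":0.8,"rx":0,"ry":0,"rz":0,"grip":0},
    {"tx":0,"ty":0,"tz":0.8,"rx":0,"ry":0,"rz":0,"grip":0},
    {"tx":0,"ty":0,"tz":0.8,"rx":0,"ry":0,"rz":0,"grip":0}
  ]
}}

```text
time_s: 4.1
position: [0.5171, 0.3843, 0.1841]
tool_rot: [0.707, 0.707, 0.001, 0.0]
force: [-10.4, -6.0, 20.9]
grip_width: 0.002
grasp_force: 10.5
```

Red is shut too. The white cap at (0.446, 0.3827) is next.

Emit:
{"name": "move_arm", "arguments": {
  "steps": [
    {"tx":0,"ty":0,"tz":-0.8,"rx":0,"ry":0,"rz":0,"grip":0},
    {"tx":0,"ty":0,"tz":-1.4,"rx":0,"ry":0,"rz":0,"grip":0},
    {"tx":-0.1,"ty":-0.8,"tz":-1.4,"rx":0,"ry":0,"rz":0,"grip":0},
    {"tx":-0.14,"ty":-1.6,"tz":-1.4,"rx":0,"ry":0,"rz":0,"grip":0},
    {"tx":-0.14,"ty":-2.4,"tz":-1.4,"rx":0,"ry":0,"rz":0,"grip":0},
    {"tx":-0.14,"ty":-2.8,"tz":-1.4,"rx":0,"ry":0,"rz":0,"grip":0},
    {"tx":-0.14,"ty":-2.8,"tz":-1.1,"rx":0,"ry":0,"rz":0,"grip":0},
    {"tx":-0.14,"ty":-2.8,"tz":-0.8,"rx":0,"ry":0,"rz":0,"grip":0}
  ]
}}

```text
time_s: 4.77
position: [0.4473, 0.3811, 0.2009]
tool_rot: [0.707, 0.707, 0.001, 0.0]
force: [0.2, 0.5, -0.5]
grip_width: 0.006
grasp_force: 0.0
```

Emit:
{"name": "move_arm", "arguments": {
  "steps": [
    {"tx":0,"ty":0,"tz":0.2,"rx":0,"ry":0,"rz":0,"grip":0},
    {"tx":0,"ty":0,"tz":0.4,"rx":0,"ry":0,"rz":0,"grip":0},
    {"tx":0,"ty":0,"tz":0.6,"rx":0,"ry":0,"rz":0,"grip":0},
    {"tx":0,"ty":0,"tz":0.7,"rx":0,"ry":0,"rz":0,"grip":0},
    {"tx":0,"ty":0,"tz":0.76,"rx":0,"ry":0,"rz":0,"grip":0},
    {"tx":0,"ty":0,"tz":0.8,"rx":0,"ry":0,"rz":0,"grip":0},
    {"tx":0,"ty":0,"tz":0.8,"rx":0,"ry":0,"rz":0,"grip":0},
    {"tx":0,"ty":0,"tz":0.8,"rx":0,"ry":0,"rz":0,"grip":0}
  ]
}}

```text
time_s: 5.43
position: [0.4472, 0.3805, 0.1841]
tool_rot: [0.707, 0.707, 0.001, 0.0]
force: [-8.9, -8.0, 20.9]
grip_width: 0.007
grasp_force: 11.0
```

Emit:
{"name": "move_arm", "arguments": {
  "steps": [
    {"tx":0,"ty":0,"tz":-1.0,"rx":0,"ry":0,"rz":0,"grip":0},
    {"tx":-0.5,"ty":0.1,"tz":-2.2,"rx":0,"ry":0,"rz":0,"grip":0},
    {"tx":-2.0,"ty":0.6,"tz":-2.2,"rx":0,"ry":0,"rz":1.1,"grip":0},
    {"tx":-3.5,"ty":1.2,"tz":-2.2,"rx":0,"ry":0,"rz":2.2,"grip":0},
    {"tx":-5.0,"ty":1.8,"tz":-2.2,"rx":0,"ry":0,"rz":3.3,"grip":0},
    {"tx":-6.5,"ty":2.4,"tz":-2.2,"rx":0,"ry":0,"rz":4.4,"grip":0},
    {"tx":-8.0,"ty":3.0,"tz":-2.2,"rx":0,"ry":0,"rz":5.5,"grip":0},
    {"tx":-9.4,"ty":3.6,"tz":-2.2,"rx":0,"ry":0,"rz":6.6,"grip":0}
  ]
}}

```text
time_s: 6.1
position: [0.5373, 0.1434, 0.2357]
tool_rot: [0.906, 0.423, -0.0, 0.0]
force: [0.5, 0.4, 0.6]
grip_width: 0.004
grasp_force: 0.0
```

```bash
cat >> h.py <<'E'
from scipy.spatial.transform import Rotation as Ro
def go(p,yaw,f=0):
    """tool shift (units) from measured pose to world TCP p with tool-x at world angle yaw(deg)"""
    s=bot.get_state();R=Ro.from_quat(s['tool_rot'])
    t=np.radians(yaw);X=[np.cos(t),np.sin(t),0];Zz=[0,0,-1];G=np.stack([X,np.cross(Zz,X),Zz],1)
    d=R.inv().apply(np.array(p)-s['position'])/.025
    r=(R.inv()*Ro.from_matrix(G)).as_rotvec(degrees=True)/6
    print('pos',s['position'].round(4),'j',s['joint_positions'].round(2),'shift',d.round(2),'rot',r.round(2))
T=np.radians(6.2)
def tray(u,v): return (u*np.cos(T)-v*np.sin(T),u*np.sin(T)+v*np.cos(T))
E
python3 -c "
from h import *
go((*tray(.620,-.132),.12),6.2)"
```

```text
pos [0.5373 0.1434 0.2357] j [ 0.17  0.01  1.59 -0.    1.55  0.87] shift [-3.97  8.2   4.63] rot [0.   0.   7.31]
```

Emit:
{"name": "move_arm", "arguments": {
  "steps": [
    {"tx":-0.6,"ty":1.2,"tz":0.2,"rx":0,"ry":0,"rz":1.1,"grip":0},
    {"tx":-1.2,"ty":2.5,"tz":0.6,"rx":0,"ry":0,"rz":2.2,"grip":0},
    {"tx":-1.9,"ty":3.9,"tz":1.0,"rx":0,"ry":0,"rz":3.3,"grip":0},
    {"tx":-2.6,"ty":5.3,"tz":1.6,"rx":0,"ry":0,"rz":4.4,"grip":0},
    {"tx":-3.2,"ty":6.7,"tz":2.2,"rx":0,"ry":0,"rz":5.5,"grip":0},
    {"tx":-3.8,"ty":7.8,"tz":2.8,"rx":0,"ry":0,"rz":6.6,"grip":0},
    {"tx":-3.97,"ty":8.2,"tz":3.4,"rx":0,"ry":0,"rz":7.31,"grip":0},
    {"tx":-3.97,"ty":8.2,"tz":3.8,"rx":0,"ry":0,"rz":7.31,"grip":0}
  ]
}}

```text
time_s: 6.77
position: [0.6312, -0.065, 0.1382]
tool_rot: [0.999, 0.053, -0.001, 0.0]
force: [-0.3, -0.5, -0.4]
grip_width: 0.005
grasp_force: 0.0
```

```bash
python3 -c "
from h import *
snap('wrist','w1.png')
print(filters('w1'))
go((*tray(.620,-.132),.048),6.2)"
```

```text
{'blue': (557.4, -83.9, 197.6, 55.7, 13.7, np.float64(0.0508), 842), 'green': (576.8, -203.9, 254.8, 85.2, 29.5, np.float64(0.0506), 1970), 'orange': (593.6, -140.8, 59.4, 18.6, 88.7, np.float64(0.0506), 556)}
pos [ 0.6296 -0.0628  0.1362] j [-0.18  0.27  1.48  0.    1.4   1.28] shift [0.05 0.07 3.53] rot [-0.02  0.05  0.04]
```

View pics/w1.png

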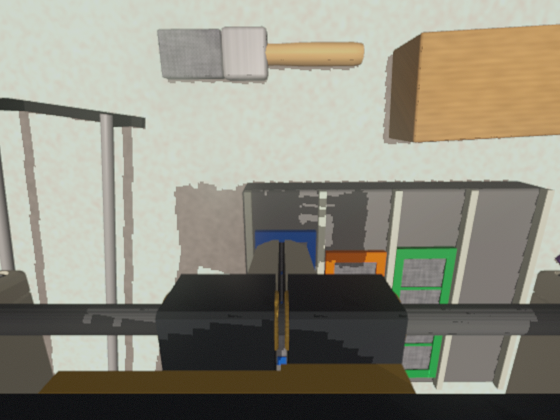

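The wrist view shows the closed fingers over the blue lane. The rear edges are blue at row 232, orange at 252, green at 248, and the deck edge at 187. I'll measure them.

```bash
python3 -c "
from h import *
P=cloud(load('w1'))
def uv(q): return np.round([q[0]*np.cos(T)+q[1]*np.sin(T),-q[0]*np.sin(T)+q[1]*np.cos(T),q[2]],4)
for n,(c,r) in dict(blue=(265,235),blueL=(258,240),blueR=(313,236),orange=(350,255),green=(425,250),rear_b=(285,191),rear_g=(430,191),rear_o=(355,191),lane_b=(285,215),lane_o=(355,225),rib0=(249,215),rib1=(321,215),rib2=(396,215),rib3=(471,215),rib4=(543,215)).items(): print(n,uv(P[r,c]))
"
```

```text
blue [ 0.5976 -0.1177  0.0508]
blueL [ 0.5924 -0.1111  0.0502]
blueR [ 0.5966 -0.1616  0.0508]
orange [ 0.5772 -0.1969  0.0502]
green [ 0.5824 -0.2662  0.0507]
rear_b [ 0.6376 -0.136   0.0452]
rear_g [ 0.6371 -0.2664  0.0439]
rear_o [ 0.6377 -0.1984  0.0461]
lane_b [ 0.6148 -0.136   0.0447]
lane_o [ 0.6051 -0.2009  0.0449]
rib0 [ 0.6179 -0.1041  0.0542]
rib1 [ 0.6173 -0.168   0.0525]
rib2 [ 0.6175 -0.2345  0.0532]
rib3 [ 0.6173 -0.3013  0.0529]
rib4 [ 0.6174 -0.365   0.0534]
```

Emit:
{"name": "move_arm", "arguments": {
  "steps": [
    {"tx":0.05,"ty":0.2,"tz":0.6,"rx":0,"ry":0,"rz":0,"grip":0},
    {"tx":0.05,"ty":0.2,"tz":1.2,"rx":0,"ry":0,"rz":0,"grip":0},
    {"tx":0.05,"ty":0.2,"tz":1.8,"rx":0,"ry":0,"rz":0,"grip":0},
    {"tx":0.05,"ty":0.2,"tz":2.4,"rx":0,"ry":0,"rz":0,"grip":0},
    {"tx":0.05,"ty":0.2,"tz":2.9,"rx":0,"ry":0,"rz":0,"grip":0},
    {"tx":0.05,"ty":0.2,"tz":3.3,"rx":0,"ry":0,"rz":0,"grip":0},
    {"tx":0.05,"ty":0.2,"tz":3.5,"rx":0,"ry":0,"rz":0,"grip":0},
    {"tx":0.05,"ty":0.2,"tz":3.5,"rx":0,"ry":0,"rz":0,"grip":0}
  ]
}}

```text
time_s: 7.48
position: [0.6322, -0.0656, 0.0522]
tool_rot: [0.998, 0.058, -0.001, -0.0]
force: [0.0, 0.5, 0.1]
grip_width: 0.004
grasp_force: 0.0
```

```bash
python3 -c "
from h import *
print(bot.get_state()['force'])
go((*tray(.5135,-.1355),.048),6.2)"
```

```text
[0.03194164 0.51085913 0.10759035]
pos [ 0.6322 -0.0656  0.0522] j [-0.18  0.36  1.54  0.    1.25  1.27] shift [-4.32  0.05  0.18] rot [-0.01  0.02  0.07]
```

Emit:
{"name": "move_arm", "arguments": {
  "steps": [
    {"tx":0,"ty":0.05,"tz":0.15,"rx":0,"ry":0,"rz":0,"grip":0},
    {"tx":0,"ty":0.05,"tz":0.2,"rx":0,"ry":0,"rz":0,"grip":0},
    {"tx":-0.4,"ty":0.05,"tz":0.2,"rx":0,"ry":0,"rz":0,"grip":0},
    {"tx":-0.8,"ty":0.05,"tz":0.2,"rx":0,"ry":0,"rz":0,"grip":0},
    {"tx":-1.2,"ty":0.05,"tz":0.2,"rx":0,"ry":0,"rz":0,"grip":0},
    {"tx":-1.6,"ty":0.05,"tz":0.2,"rx":0,"ry":0,"rz":0,"grip":0},
    {"tx":-2.0,"ty":0.05,"tz":0.2,"rx":0,"ry":0,"rz":0,"grip":0},
    {"tx":-2.4,"ty":0.05,"tz":0.2,"rx":0,"ry":0,"rz":0,"grip":0}
  ]
}}

```text
time_s: 8.15
position: [0.5739, -0.0746, 0.0496]
tool_rot: [0.998, 0.057, 0.001, 0.0]
force: [1.3, 0.2, -0.0]
grip_width: 0.007
grasp_force: 0.2
```

Emit:
{"name": "move_arm", "arguments": {
  "steps": [
    {"tx":-0.4,"ty":0,"tz":0,"rx":0,"ry":0,"rz":0,"grip":0},
    {"tx":-0.8,"ty":0,"tz":0,"rx":0,"ry":0,"rz":0,"grip":0},
    {"tx":-1.2,"ty":0,"tz":0,"rx":0,"ry":0,"rz":0,"grip":0},
    {"tx":-1.5,"ty":0,"tz":0,"rx":0,"ry":0,"rz":0,"grip":0},
    {"tx":-1.7,"ty":0,"tz":0,"rx":0,"ry":0,"rz":0,"grip":0},
    {"tx":-1.9,"ty":0,"tz":0,"rx":0,"ry":0,"rz":0,"grip":0},
    {"tx":-1.9,"ty":0,"tz":0,"rx":0,"ry":0,"rz":0,"grip":0},
    {"tx":-1.9,"ty":0,"tz":0,"rx":0,"ry":0,"rz":0,"grip":0}
  ]
}}

```text
time_s: 8.82
position: [0.5264, -0.0798, 0.0488]
tool_rot: [0.998, 0.057, 0.0, 0.0]
force: [1.3, 0.2, 0.5]
grip_width: 0.007
grasp_force: 0.0
```

```bash
cat >> h.py <<'E'
def uvs(q): return np.stack([q[...,0]*np.cos(T)+q[...,1]*np.sin(T),-q[...,0]*np.sin(T)+q[...,1]*np.cos(T),q[...,2]],-1)
def fu(f,box=(.25,.75,-.35,.03)):
    "extents u, v per colour in tray-aligned coords"
    Z=load(f);P=cloud(Z);h=cv2.cvtColor(Z['im'],cv2.COLOR_BGR2HSV)
    for c,(a,b) in COL.items():
        m=(P[...,0]>box[0])&(P[...,0]<box[1])&(P[...,1]>box[2])&(P[...,1]<box[3])&(P[...,2]>.035)&(P[...,2]<.075)&(h[...,1]>110)&(h[...,2]>50)&(h[...,0]>=a)&(h[...,0]<=b)
        if m.sum()>60:
            q=uvs(P[m]);print(f,c,m.sum(),'u',np.percentile(q[:,0],[1,99]).round(4),'v',np.percentile(q[:,1],[1,99]).round(4),'z',np.percentile(q[:,2],[5,50,95]).round(4))
E
python3 -c "
from h import *
snap('scene','s2.png');snap('side','d2.png');fu('s2');fu('d2');fu('scene0');fu('side0')
go((*tray(.418,-.1355),.048),6.2)"
```

```text
s2 blue 133 u [0.3583 0.5045] v [-0.1628 -0.1077] z [0.0476 0.0512 0.0538]
s2 green 96 u [0.4661 0.5841] v [-0.2955 -0.245 ] z [0.0488 0.0516 0.0542]
s2 orange 284 u [0.4604 0.5812] v [-0.235  -0.1712] z [0.0471 0.0509 0.0538]
d2 blue 254 u [0.3572 0.5032] v [-0.166 -0.107] z [0.0485 0.0523 0.0559]
d2 green 77 u [0.4343 0.5823] v [-0.2971 -0.2421] z [0.0484 0.0528 0.0559]
d2 orange 181 u [0.4281 0.7185] v [-0.2443 -0.1643] z [0.0464 0.0527 0.057 ]
scene0 blue 243 u [0.4495 0.6009] v [-0.1661 -0.1108] z [0.0483 0.051  0.0535]
scene0 green 132 u [0.432  0.5841] v [-0.2974 -0.2451] z [0.048  0.0513 0.0545]
scene0 orange 409 u [0.4293 0.5801] v [-0.2339 -0.1712] z [0.0478 0.051  0.054 ]
side0 blue 197 u [0.4507 0.5995] v [-0.1641 -0.1058] z [0.0496 0.0532 0.056 ]
side0 green 135 u [0.4343 0.5822] v [-0.297  -0.2418] z [0.0493 0.0528 0.0556]
side0 orange 314 u [0.4282 0.7233] v [-0.2421 -0.1673] z [0.0466 0.0531 0.0564]
pos [ 0.5264 -0.0797  0.0486] j [-0.25  0.1   1.84 -0.    1.2   1.21] shift [-3.87 -0.05  0.02] rot [-0.    0.    0.06]
```

Emit:
{"name": "move_arm", "arguments": {
  "steps": [
    {"tx":0.2,"ty":0,"tz":-0.8,"rx":0,"ry":0,"rz":0,"grip":0},
    {"tx":0.2,"ty":0,"tz":-2.0,"rx":0,"ry":0,"rz":0,"grip":30},
    {"tx":-1.0,"ty":-0.05,"tz":-2.2,"rx":0,"ry":0,"rz":0,"grip":60},
    {"tx":-2.3,"ty":-0.05,"tz":-2.2,"rx":0,"ry":0,"rz":0,"grip":82},
    {"tx":-3.6,"ty":-0.05,"tz":-2.2,"rx":0,"ry":0,"rz":0,"grip":82},
    {"tx":-4.4,"ty":-0.05,"tz":-2.2,"rx":0,"ry":0,"rz":0,"grip":82},
    {"tx":-4.63,"ty":-0.05,"tz":-2.2,"rx":0,"ry":0,"rz":0,"grip":82},
    {"tx":-4.63,"ty":-0.05,"tz":-2.2,"rx":0,"ry":0,"rz":0,"grip":82}
  ]
}}

```text
time_s: 9.58
position: [0.4107, -0.0918, 0.1037]
tool_rot: [0.998, 0.057, 0.0, 0.0]
force: [0.5, -0.1, 0.1]
grip_width: 0.459
grasp_force: 0.0
```

```bash
python3 -c "
from h import *
print(bot.get_state()['grip_width'])
go((*tray(.399,-.1355),.031),6.2)"
```

```text
0.45880643321777415
pos [ 0.4107 -0.0918  0.1037] j [-0.34 -0.29  2.1  -0.    1.33  1.12] shift [ 0.02 -0.    2.91] rot [ 0.   -0.    0.05]
```

Emit:
{"name": "move_arm", "arguments": {
  "steps": [
    {"tx":0,"ty":0,"tz":0,"rx":0,"ry":0,"rz":0,"grip":82},
    {"tx":0,"ty":0,"tz":0,"rx":0,"ry":0,"rz":0,"grip":82},
    {"tx":0,"ty":0,"tz":0,"rx":0,"ry":0,"rz":0,"grip":82},
    {"tx":0,"ty":0,"tz":0,"rx":0,"ry":0,"rz":0,"grip":82},
    {"tx":0,"ty":0,"tz":0.4,"rx":0,"ry":0,"rz":0,"grip":82},
    {"tx":0,"ty":0,"tz":0.8,"rx":0,"ry":0,"rz":0,"grip":82},
    {"tx":0,"ty":0,"tz":1.2,"rx":0,"ry":0,"rz":0,"grip":82},
    {"tx":0,"ty":0,"tz":1.5,"rx":0,"ry":0,"rz":0,"grip":82}
  ]
}}

```text
time_s: 10.25
position: [0.4103, -0.0912, 0.064]
tool_rot: [0.998, 0.057, -0.001, -0.0]
force: [0.4, -0.4, 1.2]
grip_width: 0.883
grasp_force: 0.0
```

Emit:
{"name": "move_arm", "arguments": {
  "steps": [
    {"tx":0,"ty":0,"tz":0.5,"rx":0,"ry":0,"rz":0,"grip":82},
    {"tx":0,"ty":0,"tz":1.0,"rx":0,"ry":0,"rz":0,"grip":82},
    {"tx":0,"ty":0,"tz":1.4,"rx":0,"ry":0,"rz":0,"grip":82},
    {"tx":0,"ty":0,"tz":1.4,"rx":0,"ry":0,"rz":0,"grip":82},
    {"tx":0,"ty":0,"tz":1.4,"rx":0,"ry":0,"rz":0,"grip":50},
    {"tx":0,"ty":0,"tz":1.4,"rx":0,"ry":0,"rz":0,"grip":50},
    {"tx":0,"ty":0,"tz":1.4,"rx":0,"ry":0,"rz":0,"grip":50},
    {"tx":0,"ty":0,"tz":1.4,"rx":0,"ry":0,"rz":0,"grip":50}
  ]
}}

```text
time_s: 10.92
position: [0.4119, -0.0919, 0.0319]
tool_rot: [0.998, 0.057, 0.001, 0.0]
force: [0.4, -0.0, 1.0]
grip_width: 0.644
grasp_force: 0.0
```

Emit:
{"name": "move_arm", "arguments": {
  "steps": [
    {"tx":0,"ty":0,"tz":0,"rx":0,"ry":0,"rz":0,"grip":50},
    {"tx":0,"ty":0,"tz":0,"rx":0,"ry":0,"rz":0,"grip":50},
    {"tx":0,"ty":0,"tz":0,"rx":0,"ry":0,"rz":0,"grip":50},
    {"tx":0,"ty":0,"tz":0,"rx":0,"ry":0,"rz":0,"grip":50},
    {"tx":0,"ty":0,"tz":-0.2,"rx":0,"ry":0,"rz":0,"grip":50},
    {"tx":0,"ty":0,"tz":-0.5,"rx":0,"ry":0,"rz":0,"grip":50},
    {"tx":0,"ty":0,"tz":-1.0,"rx":0,"ry":0,"rz":0,"grip":50},
    {"tx":0,"ty":0,"tz":-1.5,"rx":0,"ry":0,"rz":0,"grip":50}
  ]
}}

```text
time_s: 11.58
position: [0.4105, -0.0913, 0.069]
tool_rot: [0.998, 0.057, -0.001, -0.0]
force: [-0.1, -1.1, -1.2]
grip_width: 0.596
grasp_force: 30.0
```

```bash
python3 -c "
from h import *
print(bot.get_state()['grip_width'])
im1,_=snap('scene','s3.png');im2,_=snap('side','d3.png')
cv2.imwrite('pics/c3.png',np.hstack([im1[130:350,150:450],im2[130:350,150:450]]))
print(rack('s3')[0],rack('d3')[0])
go((.51,.15,.15),90)"
```

```text
0.5956379844015142
(509.6, 149.3, 382.4, 114.7, -2.1) (507.4, 149.7, 380.2, 115.7, -1.4)
pos [ 0.4127 -0.0921  0.071 ] j [-0.34 -0.25  2.13  0.    1.26  1.12] shift [ 4.98 -9.17 -3.16] rot [  0.03  -0.02 -13.91]
```

View pics/c3.png

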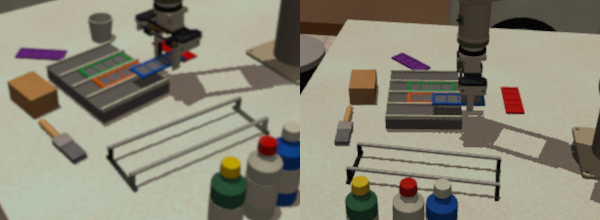

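Emit:
{"name": "move_arm", "arguments": {
  "steps": [
    {"tx":0,"ty":0,"tz":-1.2,"rx":0,"ry":0,"rz":0,"grip":50},
    {"tx":0.3,"ty":-0.5,"tz":-2.2,"rx":0,"ry":0,"rz":-0.6,"grip":50},
    {"tx":1.2,"ty":-1.5,"tz":-2.6,"rx":0,"ry":0,"rz":-1.7,"grip":50},
    {"tx":2.2,"ty":-2.6,"tz":-2.6,"rx":0,"ry":0,"rz":-2.8,"grip":50},
    {"tx":3.2,"ty":-3.7,"tz":-2.6,"rx":0,"ry":0,"rz":-3.9,"grip":50},
    {"tx":4.2,"ty":-4.8,"tz":-2.6,"rx":0,"ry":0,"rz":-5.0,"grip":50},
    {"tx":5.2,"ty":-5.9,"tz":-2.6,"rx":0,"ry":0,"rz":-6.1,"grip":50},
    {"tx":6.2,"ty":-7.0,"tz":-2.6,"rx":0,"ry":0,"rz":-7.2,"grip":50}
  ]
}}

```text
time_s: 12.35
position: [0.5456, 0.1017, 0.1328]
tool_rot: [0.906, 0.423, -0.0, -0.0]
force: [0.5, -0.7, -0.2]
grip_width: 0.597
grasp_force: 30.0
```

```bash
python3 -c "
from h import *
go((.6035,.128,.10),88.3)"
```

```text
pos [0.5456 0.1017 0.1328] j [0.09 0.07 1.71 0.   1.36 0.79] shift [2.29 1.1  1.31] rot [-0.01  0.   -6.37]
```

Emit:
{"name": "move_arm", "arguments": {
  "steps": [
    {"tx":0.4,"ty":0.2,"tz":0,"rx":0,"ry":0,"rz":-1.1,"grip":50},
    {"tx":0.9,"ty":0.4,"tz":0,"rx":0,"ry":0,"rz":-2.2,"grip":50},
    {"tx":1.4,"ty":0.7,"tz":0.2,"rx":0,"ry":0,"rz":-3.3,"grip":50},
    {"tx":1.9,"ty":0.9,"tz":0.5,"rx":0,"ry":0,"rz":-4.4,"grip":50},
    {"tx":2.2,"ty":1.05,"tz":0.8,"rx":0,"ry":0,"rz":-5.5,"grip":50},
    {"tx":2.29,"ty":1.1,"tz":1.1,"rx":0,"ry":0,"rz":-6.35,"grip":50},
    {"tx":2.29,"ty":1.1,"tz":1.3,"rx":0,"ry":0,"rz":-6.35,"grip":50},
    {"tx":2.29,"ty":1.1,"tz":1.3,"rx":0,"ry":0,"rz":-6.35,"grip":50}
  ]
}}

```text
time_s: 13.02
position: [0.6018, 0.1257, 0.0988]
tool_rot: [0.721, 0.693, -0.001, -0.001]
force: [0.7, 0.8, -1.4]
grip_width: 0.596
grasp_force: 30.0
```

```bash
cat >> h.py <<'E'
def held(f,c,zr=(.055,.25)):
    Z=load(f);P=cloud(Z);h=cv2.cvtColor(Z['im'],cv2.COLOR_BGR2HSV);a,b=COL[c]
    m=(P[...,2]>zr[0])&(P[...,2]<zr[1])&(P[...,1]<.33)&(h[...,1]>110)&(h[...,2]>50)&(h[...,0]>=a)&(h[...,0]<=b)
    q=P[m]; 
    if len(q)<20: print('few',len(q));return
    A=np.c_[q[:,:2],np.ones(len(q))];s=np.linalg.lstsq(A,q[:,2],rcond=None)[0]
    print(f,c,len(q),rect(q),'z',np.percentile(q[:,2],[5,50,95]).round(4),'slope',s[:2].round(3))
E
python3 -c "
from h import *
for n,f in(('scene','s4'),('side','d4')):
    snap(n,f+'.png');held(f,'blue');print(rack(f)[0])
print(bot.get_state()['grip_width'])
go((.6035,.128,.033),88.3)"
```

```text
s4 blue 343 (602.3, 148.0, 111.2, 56.7, 83.2) z [0.064  0.0986 0.1426] slope [ 0.023 -0.89 ]
(509.5, 152.5, 382.5, 120.3, -1.6)
d4 blue 405 (602.0, 149.4, 110.1, 56.0, 89.9) z [0.0604 0.1006 0.1444] slope [-0.018 -0.882]
(507.4, 151.6, 379.5, 119.4, -1.5)
0.5960736030812195
pos [0.6026 0.1256 0.1006] j [ 0.12  0.26  1.57 -0.    1.32  0.16] shift [0.1  0.04 2.7 ] rot [-0.01  0.   -0.11]
```

The filter has drooped about 41° about the finger line, probably because the grip slackened. I'll lower it so that its far end meets the rail at y=0.20 and levels it.

Emit:
{"name": "move_arm", "arguments": {
  "steps": [
    {"tx":0.5,"ty":0.04,"tz":0,"rx":0,"ry":0,"rz":-0.1,"grip":50},
    {"tx":0.85,"ty":0.04,"tz":0.2,"rx":0,"ry":0,"rz":-0.1,"grip":50},
    {"tx":0.85,"ty":0.04,"tz":0.5,"rx":0,"ry":0,"rz":-0.1,"grip":50},
    {"tx":0.85,"ty":0.04,"tz":0.8,"rx":0,"ry":0,"rz":-0.1,"grip":50},
    {"tx":0.85,"ty":0.04,"tz":1.1,"rx":0,"ry":0,"rz":-0.1,"grip":50},
    {"tx":0.85,"ty":0.04,"tz":1.4,"rx":0,"ry":0,"rz":-0.1,"grip":50},
    {"tx":0.85,"ty":0.04,"tz":1.7,"rx":0,"ry":0,"rz":-0.1,"grip":50},
    {"tx":0.85,"ty":0.04,"tz":1.7,"rx":0,"ry":0,"rz":-0.1,"grip":50}
  ]
}}

```text
time_s: 13.78
position: [0.6047, 0.1468, 0.057]
tool_rot: [0.717, 0.697, -0.0, -0.0]
force: [0.9, 3.4, 1.6]
grip_width: 0.595
grasp_force: 30.0
```

```bash
python3 -c "
from h import *
for n,f in(('scene','s5'),('side','d5')):
    snap(n,f+'.png');held(f,'blue',(.03,.2));print(rack(f)[0])
go((.6035,.145,.033),88.3)"
```

```text
s5 blue 305 (606.4, 177.4, 139.0, 56.2, 83.4) z [0.0309 0.0622 0.0916] slope [ 0.062 -0.525]
(509.2, 163.0, 382.3, 140.8, -1.7)
d5 blue 437 (604.2, 178.6, 135.3, 55.8, 89.4) z [0.0315 0.0601 0.0943] slope [-0.023 -0.506]
(508.4, 167.2, 380.3, 152.0, -1.6)
pos [0.6047 0.1471 0.0581] j [0.16 0.32 1.58 0.   1.25 0.18] shift [-0.08 -0.05  1.  ] rot [-0.01 -0.    0.02]
```

Emit:
{"name": "move_arm", "arguments": {
  "steps": [
    {"tx":0,"ty":0,"tz":0.15,"rx":0,"ry":0,"rz":0,"grip":50},
    {"tx":0,"ty":0,"tz":0.3,"rx":0,"ry":0,"rz":0,"grip":50},
    {"tx":0,"ty":0,"tz":0.45,"rx":0,"ry":0,"rz":0,"grip":50},
    {"tx":0,"ty":0,"tz":0.6,"rx":0,"ry":0,"rz":0,"grip":50},
    {"tx":0,"ty":0,"tz":0.7,"rx":0,"ry":0,"rz":0,"grip":50},
    {"tx":0,"ty":0,"tz":0.8,"rx":0,"ry":0,"rz":0,"grip":50},
    {"tx":0,"ty":0,"tz":0.9,"rx":0,"ry":0,"rz":0,"grip":50},
    {"tx":0,"ty":0,"tz":0.9,"rx":0,"ry":0,"rz":0,"grip":50}
  ]
}}

```text
time_s: 14.55
position: [0.605, 0.1468, 0.0356]
tool_rot: [0.717, 0.697, -0.0, -0.0]
force: [1.4, -1.6, 3.9]
grip_width: 0.598
grasp_force: 30.0
```

```bash
cat >> h.py <<'E'
def rails(f,xr=(.33,.53),x0=.5085):
    "rail lines fitted over an x range: y at x0 and slope; ends over full"
    P=cloud(load(f)).reshape(-1,3);out=[]
    m0=(P[:,2]>.037)&(P[:,2]<.05)&(P[:,0]>xr[0])&(P[:,0]<xr[1])&(P[:,1]>.04)&(P[:,1]<.3)
    q=P[m0];ym=np.median(q[:,1]);ym=(q[:,1].min()+q[:,1].max())/2
    for s in(q[q[:,1]<ym],q[q[:,1]>=ym]):
        k=np.polyfit(s[:,0]-x0,s[:,1],1);k=np.polyfit(*(s[abs(s[:,1]-np.polyval(k,s[:,0]-x0))<.008][:,:2]-[x0,0]).T,1);out.append(k)
    out=np.array(out);print(f,'rails y',out[:,1].round(4),'slope',out[:,0].round(3),'mid',out[:,1].mean().round(4))
E
python3 -c "
from h import *
for f in('scene0','side0','s4','d4'):rails(f)
for n,f in(('scene','s6'),('side','d6')):
    snap(n,f+'.png');held(f,'blue',(.03,.2));rails(f);print(rack(f)[0])
go((.6035,.128,.033),88.3)"
```

```text
scene0 rails y [0.1014 0.2011] slope [-0.032 -0.033] mid 0.1512
side0 rails y [0.1004 0.2002] slope [-0.033 -0.035] mid 0.1503
s4 rails y [0.1012 0.2011] slope [-0.034 -0.035] mid 0.1511
d4 rails y [0.1009 0.2   ] slope [-0.029 -0.039] mid 0.1504
s6 blue 309 (610.1, 182.4, 145.3, 65.7, 87.7) z [0.0446 0.05   0.0593] slope [ 0.06  -0.113]
s6 rails y [0.102  0.2011] slope [-0.028 -0.033] mid 0.1516
(509.7, 176.5, 382.4, 165.2, -1.7)
d6 blue 401 (604.4, 181.4, 148.7, 57.0, 88.9) z [0.0441 0.0518 0.0612] slope [-0.006 -0.106]
d6 rails y [0.1007 0.2006] slope [-0.033 -0.033] mid 0.1506
(508.1, 174.8, 380.9, 166.0, -1.2)
pos [0.605  0.1469 0.036 ] j [ 0.16  0.34  1.59 -0.    1.21  0.18] shift [-0.76 -0.04  0.12] rot [-0.    0.    0.02]
```

Emit:
{"name": "move_arm", "arguments": {
  "steps": [
    {"tx":-0.2,"ty":0,"tz":0,"rx":0,"ry":0,"rz":0,"grip":50},
    {"tx":-0.4,"ty":0,"tz":0,"rx":0,"ry":0,"rz":0,"grip":50},
    {"tx":-0.6,"ty":0,"tz":0,"rx":0,"ry":0,"rz":0,"grip":50},
    {"tx":-0.8,"ty":0,"tz":0.05,"rx":0,"ry":0,"rz":0,"grip":50},
    {"tx":-0.9,"ty":0,"tz":0.1,"rx":0,"ry":0,"rz":0,"grip":50},
    {"tx":-0.9,"ty":0,"tz":0.15,"rx":0,"ry":0,"rz":0,"grip":50},
    {"tx":-0.9,"ty":0,"tz":0.15,"rx":0,"ry":0,"rz":0,"grip":50},
    {"tx":-0.9,"ty":0,"tz":0.15,"rx":0,"ry":0,"rz":0,"grip":50}
  ]
}}

```text
time_s: 15.32
position: [0.6043, 0.1238, 0.0321]
tool_rot: [0.717, 0.697, -0.0, 0.0]
force: [0.2, -2.4, 2.3]
grip_width: 0.598
grasp_force: 30.0
```

```bash
python3 -c "
from h import *
for n,f in(('scene','s7'),('side','d7')):
    snap(n,f+'.png');held(f,'blue',(.03,.2));rails(f)
"
```

```text
s7 blue 315 (611.7, 158.4, 150.3, 70.6, 87.9) z [0.0488 0.0515 0.0545] slope [ 0.056 -0.03 ]
s7 rails y [0.1013 0.2011] slope [-0.034 -0.033] mid 0.1512
d7 blue 380 (605.5, 159.8, 151.8, 59.1, 88.7) z [0.0486 0.0527 0.0559] slope [-0.005 -0.019]
d7 rails y [0.1006 0.1999] slope [-0.031 -0.037] mid 0.1503
```

Emit:
{"name": "move_arm", "arguments": {
  "steps": [
    {"tx":0,"ty":0,"tz":0,"rx":0,"ry":0,"rz":0,"grip":70},
    {"tx":0,"ty":0,"tz":0,"rx":0,"ry":0,"rz":0,"grip":70},
    {"tx":0,"ty":0,"tz":0,"rx":0,"ry":0,"rz":0,"grip":70},
    {"tx":0,"ty":0,"tz":0,"rx":0,"ry":0,"rz":0,"grip":70},
    {"tx":0,"ty":0,"tz":-0.5,"rx":0,"ry":0,"rz":0,"grip":70},
    {"tx":0,"ty":0,"tz":-1.5,"rx":0,"ry":0,"rz":0,"grip":70},
    {"tx":0,"ty":0,"tz":-2.8,"rx":0,"ry":0,"rz":0,"grip":70},
    {"tx":0,"ty":0,"tz":-4.0,"rx":0,"ry":0,"rz":0,"grip":0}
  ]
}}

```text
time_s: 16.08
position: [0.6039, 0.1246, 0.1341]
tool_rot: [0.717, 0.697, -0.0, -0.0]
force: [0.4, -0.1, 1.0]
grip_width: 0.715
grasp_force: 0.0
```

```bash
python3 -c "
from h import *
for n,f in(('scene','s8'),('side','d8')):
    snap(n,f+'.png');held(f,'blue',(.03,.2));fu(f)
go((*tray(.602,-.2015),.12),6.2)
"
```

```text
s8 blue 363 (605.0, 157.3, 153.5, 56.9, 88.6) z [0.0482 0.0511 0.0534] slope [0.006 0.002]
s8 green 125 u [0.434  0.5832] v [-0.2956 -0.247 ] z [0.0486 0.0514 0.0539]
s8 orange 131 u [0.4358 0.5806] v [-0.2329 -0.1716] z [0.0465 0.0506 0.0542]
d8 blue 384 (605.2, 158.7, 152.6, 59.8, 88.1) z [0.049  0.0523 0.0554] slope [-0.003 -0.007]
d8 green 86 u [0.434  0.5162] v [-0.2961 -0.2365] z [0.0491 0.0525 0.0562]
d8 orange 219 u [0.4282 0.6789] v [-0.2349 -0.1678] z [0.0494 0.0529 0.0567]
pos [0.6086 0.1252 0.1406] j [0.12 0.22 1.53 0.   1.38 0.15] shift [-10.4    0.74   0.81] rot [ 0.08 -0.09 13.71]
```

Emit:
{"name": "move_arm", "arguments": {
  "steps": [
    {"tx":-1.0,"ty":0.1,"tz":0.2,"rx":0,"ry":0,"rz":1.1,"grip":0},
    {"tx":-2.2,"ty":0.2,"tz":0.2,"rx":0,"ry":0,"rz":2.2,"grip":0},
    {"tx":-3.6,"ty":0.3,"tz":0.2,"rx":0,"ry":0,"rz":3.3,"grip":0},
    {"tx":-5.0,"ty":0.4,"tz":0.2,"rx":0,"ry":0,"rz":4.4,"grip":0},
    {"tx":-6.4,"ty":0.5,"tz":0.2,"rx":0,"ry":0,"rz":5.5,"grip":0},
    {"tx":-7.8,"ty":0.6,"tz":0.2,"rx":0,"ry":0,"rz":6.6,"grip":0},
    {"tx":-9.2,"ty":0.7,"tz":0.2,"rx":0,"ry":0,"rz":7.7,"grip":0},
    {"tx":-10.2,"ty":0.7,"tz":0.2,"rx":0,"ry":0,"rz":8.8,"grip":0}
  ]
}}

```text
time_s: 16.85
position: [0.6149, -0.1338, 0.1279]
tool_rot: [0.953, 0.303, 0.0, 0.0]
force: [0.1, -0.2, 0.6]
grip_width: 0.071
grasp_force: 0.0
```

```bash
python3 -c "
from h import *
go((*tray(.602,-.2015),.10),6.2)
"
```

```text
pos [ 0.6149 -0.1338  0.1279] j [-0.3   0.26  1.5  -0.    1.37  0.66] shift [0.14 0.17 1.12] rot [ 0.01 -0.    4.84]
```

Emit:
{"name": "move_arm", "arguments": {
  "steps": [
    {"tx":0.14,"ty":0.17,"tz":0,"rx":0,"ry":0,"rz":1.1,"grip":0},
    {"tx":0.14,"ty":0.17,"tz":0,"rx":0,"ry":0,"rz":2.2,"grip":0},
    {"tx":0.14,"ty":0.17,"tz":0.3,"rx":0,"ry":0,"rz":3.3,"grip":0},
    {"tx":0.14,"ty":0.17,"tz":0.6,"rx":0,"ry":0,"rz":4.4,"grip":0},
    {"tx":0.14,"ty":0.17,"tz":0.9,"rx":0,"ry":0,"rz":4.85,"grip":0},
    {"tx":0.14,"ty":0.17,"tz":1.2,"rx":0,"ry":0,"rz":4.85,"grip":0},
    {"tx":0.14,"ty":0.17,"tz":1.4,"rx":0,"ry":0,"rz":4.85,"grip":0},
    {"tx":0.14,"ty":0.17,"tz":1.4,"rx":0,"ry":0,"rz":4.85,"grip":0}
  ]
}}

```text
time_s: 17.52
position: [0.6194, -0.1319, 0.0909]
tool_rot: [0.998, 0.058, -0.001, -0.0]
force: [-0.5, 0.5, 0.2]
grip_width: 0.004
grasp_force: 0.0
```

```bash
python3 -c "
from h import *
go((*tray(.602,-.2015),.048),6.2)
"
```

```text
pos [ 0.6194 -0.1319  0.0909] j [-0.29  0.31  1.52  0.    1.31  1.16] shift [0.02 0.14 1.72] rot [-0.01  0.02  0.08]
```

Emit:
{"name": "move_arm", "arguments": {
  "steps": [
    {"tx":0,"ty":0.14,"tz":0.5,"rx":0,"ry":0,"rz":0,"grip":0},
    {"tx":0,"ty":0.14,"tz":1.0,"rx":0,"ry":0,"rz":0,"grip":0},
    {"tx":0,"ty":0.14,"tz":1.5,"rx":0,"ry":0,"rz":0,"grip":0},
    {"tx":0,"ty":0.14,"tz":1.72,"rx":0,"ry":0,"rz":0,"grip":0},
    {"tx":0,"ty":0.14,"tz":1.72,"rx":0,"ry":0,"rz":0,"grip":0},
    {"tx":0,"ty":0.14,"tz":1.72,"rx":0,"ry":0,"rz":0,"grip":0},
    {"tx":-0.3,"ty":0.14,"tz":1.72,"rx":0,"ry":0,"rz":0,"grip":0},
    {"tx":-0.6,"ty":0.14,"tz":1.72,"rx":0,"ry":0,"rz":0,"grip":0}
  ]
}}

```text
time_s: 18.18
position: [0.606, -0.1376, 0.0501]
tool_rot: [0.998, 0.057, 0.001, 0.0]
force: [1.0, -0.4, 0.5]
grip_width: 0.006
grasp_force: 0.2
```

```bash
python3 -c "
from h import *
go((*tray(.511,-.2015),.048),6.2)
"
```

```text
pos [ 0.606  -0.1376  0.0501] j [-0.31  0.32  1.59 -0.    1.23  1.15] shift [-3.06 -0.05  0.08] rot [ 0.01 -0.01  0.06]
```

Emit:
{"name": "move_arm", "arguments": {
  "steps": [
    {"tx":-0.4,"ty":0,"tz":0.08,"rx":0,"ry":0,"rz":0,"grip":0},
    {"tx":-0.8,"ty":0,"tz":0.08,"rx":0,"ry":0,"rz":0,"grip":0},
    {"tx":-1.2,"ty":0,"tz":0.08,"rx":0,"ry":0,"rz":0,"grip":0},
    {"tx":-1.6,"ty":0,"tz":0.08,"rx":0,"ry":0,"rz":0,"grip":0},
    {"tx":-2.0,"ty":0,"tz":0.08,"rx":0,"ry":0,"rz":0,"grip":0},
    {"tx":-2.4,"ty":0,"tz":0.08,"rx":0,"ry":0,"rz":0,"grip":0},
    {"tx":-2.6,"ty":0,"tz":0.08,"rx":0,"ry":0,"rz":0,"grip":0},
    {"tx":-2.7,"ty":0,"tz":0.08,"rx":0,"ry":0,"rz":0,"grip":0}
  ]
}}

```text
time_s: 18.85
position: [0.5382, -0.1454, 0.0481]
tool_rot: [0.998, 0.057, 0.0, 0.0]
force: [0.0, 0.3, 0.3]
grip_width: 0.004
grasp_force: 0.2
```

```bash
python3 -c "
from h import *
go((*tray(.511,-.2015),.048),6.2)
for n,f in(('scene','s9'),('side','d9')):
    snap(n,f+'.png');fu(f)
"
```

```text
pos [ 0.5382 -0.1454  0.0481] j [-0.36  0.17  1.77 -0.    1.2   1.1 ] shift [-0.33 -0.05  0.  ] rot [ 0.   -0.01  0.05]
s9 green 99 u [0.4831 0.5852] v [-0.2979 -0.2479] z [0.0477 0.051  0.0536]
s9 orange 269 u [0.36   0.5095] v [-0.2286 -0.1706] z [0.0479 0.0507 0.0539]
d9 green 89 u [0.4341 0.5823] v [-0.2959 -0.2385] z [0.0488 0.0533 0.0559]
d9 orange 306 u [0.3606 0.7147] v [-0.2402 -0.167 ] z [0.0483 0.053  0.0574]
```

Emit:
{"name": "move_arm", "arguments": {
  "steps": [
    {"tx":-0.15,"ty":0,"tz":0,"rx":0,"ry":0,"rz":0,"grip":0},
    {"tx":-0.28,"ty":0,"tz":0,"rx":0,"ry":0,"rz":0,"grip":0},
    {"tx":-0.28,"ty":0,"tz":0,"rx":0,"ry":0,"rz":0,"grip":0},
    {"tx":0.1,"ty":0,"tz":-0.5,"rx":0,"ry":0,"rz":0,"grip":0},
    {"tx":0.1,"ty":0,"tz":-1.8,"rx":0,"ry":0,"rz":0,"grip":82},
    {"tx":-1.0,"ty":-0.05,"tz":-2.1,"rx":0,"ry":0,"rz":0,"grip":82},
    {"tx":-2.5,"ty":-0.05,"tz":-2.1,"rx":0,"ry":0,"rz":0,"grip":82},
    {"tx":-4.0,"ty":-0.05,"tz":-2.1,"rx":0,"ry":0,"rz":0,"grip":82}
  ]
}}

```text
time_s: 19.62
position: [0.4392, -0.1555, 0.1008]
tool_rot: [0.998, 0.058, 0.001, 0.001]
force: [-0.9, -1.4, -0.4]
grip_width: 0.244
grasp_force: 0.0
```

```bash
python3 -c "
from h import *
for n,f in(('scene','s10'),('side','d10')):
    snap(n,f+'.png');fu(f)
go((*tray(.4005,-.2015),.031),6.2)
"
```

```text
s10 green 129 u [0.4324 0.5843] v [-0.2989 -0.2452] z [0.0485 0.0513 0.054 ]
s10 orange 371 u [0.357  0.5029] v [-0.2333 -0.1711] z [0.0478 0.0507 0.0537]
d10 green 130 u [0.4339 0.5821] v [-0.2973 -0.2399] z [0.0488 0.0532 0.0559]
d10 orange 315 u [0.354  0.7152] v [-0.2383 -0.1693] z [0.048  0.0526 0.0563]
pos [ 0.4334 -0.1543  0.0975] j [-0.45 -0.16  2.   -0.    1.31  1.01] shift [-0.53  0.06  2.66] rot [-0.02  0.05  0.05]
```

Emit:
{"name": "move_arm", "arguments": {
  "steps": [
    {"tx":-0.53,"ty":0.06,"tz":0,"rx":0,"ry":0,"rz":0,"grip":82},
    {"tx":-0.53,"ty":0.06,"tz":0,"rx":0,"ry":0,"rz":0,"grip":82},
    {"tx":-0.53,"ty":0.06,"tz":0,"rx":0,"ry":0,"rz":0,"grip":82},
    {"tx":-0.53,"ty":0.06,"tz":0,"rx":0,"ry":0,"rz":0,"grip":82},
    {"tx":-0.53,"ty":0.06,"tz":0,"rx":0,"ry":0,"rz":0,"grip":82},
    {"tx":-0.53,"ty":0.06,"tz":0,"rx":0,"ry":0,"rz":0,"grip":82},
    {"tx":-0.53,"ty":0.06,"tz":0.4,"rx":0,"ry":0,"rz":0,"grip":82},
    {"tx":-0.53,"ty":0.06,"tz":0.8,"rx":0,"ry":0,"rz":0,"grip":82}
  ]
}}

```text
time_s: 20.38
position: [0.4271, -0.1585, 0.0796]
tool_rot: [0.998, 0.057, 0.001, 0.0]
force: [-0.6, -0.2, -1.0]
grip_width: 0.865
grasp_force: 0.0
```

Emit:
{"name": "move_arm", "arguments": {
  "steps": [
    {"tx":0,"ty":0,"tz":0.5,"rx":0,"ry":0,"rz":0,"grip":82},
    {"tx":0,"ty":0,"tz":1.0,"rx":0,"ry":0,"rz":0,"grip":82},
    {"tx":0,"ty":0,"tz":1.5,"rx":0,"ry":0,"rz":0,"grip":82},
    {"tx":0,"ty":0,"tz":1.85,"rx":0,"ry":0,"rz":0,"grip":82},
    {"tx":0,"ty":0,"tz":1.85,"rx":0,"ry":0,"rz":0,"grip":82},
    {"tx":0,"ty":0,"tz":1.85,"rx":0,"ry":0,"rz":0,"grip":50},
    {"tx":0,"ty":0,"tz":1.85,"rx":0,"ry":0,"rz":0,"grip":50},
    {"tx":0,"ty":0,"tz":1.85,"rx":0,"ry":0,"rz":0,"grip":50}
  ]
}}

```text
time_s: 21.05
position: [0.4269, -0.1586, 0.0344]
tool_rot: [0.998, 0.057, 0.001, 0.0]
force: [1.0, 0.5, -0.3]
grip_width: 0.714
grasp_force: 0.0
```

Emit:
{"name": "move_arm", "arguments": {
  "steps": [
    {"tx":0,"ty":0,"tz":0,"rx":0,"ry":0,"rz":0,"grip":50},
    {"tx":0,"ty":0,"tz":0,"rx":0,"ry":0,"rz":0,"grip":50},
    {"tx":0,"ty":0,"tz":0,"rx":0,"ry":0,"rz":0,"grip":50},
    {"tx":0,"ty":0,"tz":0,"rx":0,"ry":0,"rz":0,"grip":50},
    {"tx":0,"ty":0,"tz":0,"rx":0,"ry":0,"rz":0,"grip":50},
    {"tx":0,"ty":0,"tz":0,"rx":0,"ry":0,"rz":0,"grip":50},
    {"tx":0,"ty":0,"tz":-0.4,"rx":0,"ry":0,"rz":0,"grip":50},
    {"tx":0,"ty":0,"tz":-0.8,"rx":0,"ry":0,"rz":0,"grip":50}
  ]
}}

```text
time_s: 21.72
position: [0.4252, -0.1578, 0.0534]
tool_rot: [0.998, 0.057, -0.001, -0.001]
force: [-0.3, 0.3, -0.1]
grip_width: 0.597
grasp_force: 30.0
```

Emit:
{"name": "move_arm", "arguments": {
  "steps": [
    {"tx":0,"ty":0,"tz":-0.6,"rx":0,"ry":0,"rz":0,"grip":50},
    {"tx":0,"ty":0,"tz":-1.2,"rx":0,"ry":0,"rz":0,"grip":50},
    {"tx":0,"ty":0,"tz":-1.8,"rx":0,"ry":0,"rz":0,"grip":50},
    {"tx":0,"ty":0,"tz":-2.4,"rx":0,"ry":0,"rz":0,"grip":50},
    {"tx":0,"ty":0,"tz":-3.0,"rx":0,"ry":0,"rz":-0.6,"grip":50},
    {"tx":0,"ty":-0.3,"tz":-3.2,"rx":0,"ry":0,"rz":-1.4,"grip":50},
    {"tx":0,"ty":-1.0,"tz":-3.2,"rx":0,"ry":0,"rz":-2.4,"grip":50},
    {"tx":0,"ty":-2.0,"tz":-3.2,"rx":0,"ry":0,"rz":-3.5,"grip":50}
  ]
}}

```text
time_s: 22.38
position: [0.421, -0.1094, 0.1353]
tool_rot: [0.971, 0.239, 0.001, 0.001]
force: [-0.1, 0.6, -0.2]
grip_width: 0.593
grasp_force: 30.0
```

```bash
python3 -c "
from h import *
for n,f in(('scene','s11'),('side','d11')):
    snap(n,f+'.png');held(f,'orange',(.07,.2));rails(f)
go((.5085,.133,.13),88.3)
"
```

```text
s11 orange 3528 (-21.3, -1138.7, 2232.3, 1775.6, -86.4) z [0.0765 0.1358 0.1899] slope [0.021 0.006]
s11 rails y [0.1008 0.2011] slope [-0.038 -0.034] mid 0.1509
d11 orange 3893 (746.0, -1131.8, 2191.5, 1996.4, 89.1) z [0.081  0.1488 0.1951] slope [-0.017  0.002]
d11 rails y [0.1008 0.2006] slope [-0.031 -0.032] mid 0.1507
pos [ 0.4202 -0.1064  0.1343] j [-0.37 -0.28  2.03  0.    1.39  0.72] shift [ 7.6  -6.81  0.18] rot [-0.000e+00 -1.000e-02 -1.007e+01]
```

Emit:
{"name": "move_arm", "arguments": {
  "steps": [
    {"tx":0.5,"ty":-0.5,"tz":0.1,"rx":0,"ry":0,"rz":-0.9,"grip":50},
    {"tx":1.4,"ty":-1.3,"tz":0.1,"rx":0,"ry":0,"rz":-1.9,"grip":50},
    {"tx":2.4,"ty":-2.2,"tz":0.1,"rx":0,"ry":0,"rz":-2.9,"grip":50},
    {"tx":3.5,"ty":-3.1,"tz":0.1,"rx":0,"ry":0,"rz":-3.9,"grip":50},
    {"tx":4.5,"ty":-4.1,"tz":0.1,"rx":0,"ry":0,"rz":-4.9,"grip":50},
    {"tx":5.5,"ty":-5.0,"tz":0.1,"rx":0,"ry":0,"rz":-5.9,"grip":50},
    {"tx":6.4,"ty":-5.8,"tz":0.1,"rx":0,"ry":0,"rz":-6.9,"grip":50},
    {"tx":7.1,"ty":-6.4,"tz":0.1,"rx":0,"ry":0,"rz":-7.9,"grip":50}
  ]
}}

```text
time_s: 23.15
position: [0.5046, 0.1173, 0.1317]
tool_rot: [0.792, 0.61, 0.0, 0.0]
force: [0.4, -0.3, -0.8]
grip_width: 0.595
grasp_force: 30.0
```

```bash
sed -i "s/&(P\[...,1\]<.33)&/\&(P[...,1]<.33)\&(P[...,1]>-.3)\&(P[...,0]>.3)\&(P[...,0]<.8)\&/" h.py; python3 -c "
from h import *
go((.5085,.132,.10),88.3)
"
```

```text
pos [0.5046 0.1173 0.1317] j [ 0.13 -0.03  1.82  0.    1.36  0.39] shift [ 0.61 -0.    1.27] rot [ 0.   -0.   -2.18]
```

Emit:
{"name": "move_arm", "arguments": {
  "steps": [
    {"tx":0.2,"ty":0,"tz":0,"rx":0,"ry":0,"rz":-1.0,"grip":50},
    {"tx":0.4,"ty":0,"tz":0.2,"rx":0,"ry":0,"rz":-2.0,"grip":50},
    {"tx":0.6,"ty":0,"tz":0.5,"rx":0,"ry":0,"rz":-2.18,"grip":50},
    {"tx":0.61,"ty":0,"tz":0.8,"rx":0,"ry":0,"rz":-2.18,"grip":50},
    {"tx":0.61,"ty":0,"tz":1.1,"rx":0,"ry":0,"rz":-2.18,"grip":50},
    {"tx":0.61,"ty":0,"tz":1.2,"rx":0,"ry":0,"rz":-2.18,"grip":50},
    {"tx":0.61,"ty":0,"tz":1.2,"rx":0,"ry":0,"rz":-2.18,"grip":50},
    {"tx":0.61,"ty":0,"tz":1.2,"rx":0,"ry":0,"rz":-2.18,"grip":50}
  ]
}}

```text
time_s: 23.82
position: [0.5077, 0.1295, 0.1009]
tool_rot: [0.72, 0.694, -0.0, -0.0]
force: [-0.2, -0.8, 0.1]
grip_width: 0.595
grasp_force: 30.0
```

```bash
python3 -c "
from h import *
for n,f in(('scene','s12'),('side','d12')):
    snap(n,f+'.png');held(f,'orange',(.06,.15));rails(f,(.33,.46));held(f,'blue',(.03,.06));
go((.5085,.132,.035),88.3)
"
```

```text
s12 orange 525 (510.3, 151.9, 154.4, 75.3, -84.8) z [0.1143 0.117  0.1196] slope [ 0.012 -0.011]
s12 rails y [0.1008 0.2006] slope [-0.037 -0.036] mid 0.1507
s12 blue 395 (605.4, 158.3, 151.2, 56.2, 88.6) z [0.0487 0.051  0.0534] slope [0.002 0.002]
d12 orange 482 (508.0, 149.8, 160.1, 58.9, -89.2) z [0.1155 0.1191 0.122 ] slope [ 0.001 -0.008]
d12 rails y [0.1009 0.1995] slope [-0.03  -0.041] mid 0.1502
d12 blue 365 (604.6, 158.8, 151.2, 60.4, 87.7) z [0.0488 0.0525 0.0553] slope [-0.009 -0.007]
pos [0.5082 0.1297 0.1015] j [ 0.15  0.01  1.83 -0.    1.3   0.19] shift [0.09 0.01 2.66] rot [ 0.01 -0.   -0.06]
```

Emit:
{"name": "move_arm", "arguments": {
  "steps": [
    {"tx":0.09,"ty":0,"tz":0.5,"rx":0,"ry":0,"rz":0,"grip":50},
    {"tx":0.09,"ty":0,"tz":1.0,"rx":0,"ry":0,"rz":0,"grip":50},
    {"tx":0.09,"ty":0,"tz":1.5,"rx":0,"ry":0,"rz":0,"grip":50},
    {"tx":0.09,"ty":0,"tz":1.9,"rx":0,"ry":0,"rz":0,"grip":50},
    {"tx":0.09,"ty":0,"tz":2.2,"rx":0,"ry":0,"rz":0,"grip":50},
    {"tx":0.09,"ty":0,"tz":2.4,"rx":0,"ry":0,"rz":0,"grip":50},
    {"tx":0.09,"ty":0,"tz":2.55,"rx":0,"ry":0,"rz":0,"grip":50},
    {"tx":0.09,"ty":0,"tz":2.63,"rx":0,"ry":0,"rz":0,"grip":50}
  ]
}}

```text
time_s: 24.58
position: [0.5078, 0.1322, 0.0347]
tool_rot: [0.719, 0.695, -0.0, -0.0]
force: [-0.3, -0.3, -0.7]
grip_width: 0.595
grasp_force: 30.0
```

Emit:
{"name": "move_arm", "arguments": {
  "steps": [
    {"tx":0,"ty":0,"tz":0,"rx":0,"ry":0,"rz":0,"grip":50},
    {"tx":0,"ty":0,"tz":0,"rx":0,"ry":0,"rz":0,"grip":70},
    {"tx":0,"ty":0,"tz":0,"rx":0,"ry":0,"rz":0,"grip":70},
    {"tx":0,"ty":0,"tz":0,"rx":0,"ry":0,"rz":0,"grip":70},
    {"tx":0,"ty":0,"tz":0,"rx":0,"ry":0,"rz":0,"grip":70},
    {"tx":0,"ty":0,"tz":-0.5,"rx":0,"ry":0,"rz":0,"grip":70},
    {"tx":0,"ty":0,"tz":-1.7,"rx":0,"ry":0,"rz":0,"grip":70},
    {"tx":0,"ty":0,"tz":-3.0,"rx":0,"ry":0,"rz":0,"grip":70}
  ]
}}

```text
time_s: 25.25
position: [0.5063, 0.132, 0.1103]
tool_rot: [0.719, 0.695, -0.002, -0.001]
force: [0.6, -0.2, 0.8]
grip_width: 0.756
grasp_force: 0.0
```

```bash
python3 -c "
from h import *
for n,f in(('scene','s13'),('side','d13')):
    snap(n,f+'.png');held(f,'orange',(.03,.06));held(f,'blue',(.03,.06));fu(f)
go((*tray(.604,-.2675),.11),6.2)
"
```

```text
s13 orange 541 (606.9, -21.9, 556.9, 121.8, -60.9) z [0.0475 0.0507 0.0532] slope [-0.011  0.002]
s13 blue 414 (604.8, 158.9, 151.3, 57.8, 87.8) z [0.0485 0.0511 0.0536] slope [-0.     0.002]
s13 green 130 u [0.4333 0.5839] v [-0.2969 -0.2458] z [0.0483 0.0515 0.0539]
d13 orange 486 (596.2, 14.8, 484.6, 119.9, -57.0) z [0.0476 0.0525 0.0553] slope [-0.023  0.001]
d13 blue 364 (604.8, 158.4, 153.3, 58.8, 88.1) z [0.0489 0.0525 0.0556] slope [ 0.006 -0.005]
pos [0.5123 0.133  0.1178] j [0.16 0.   1.81 0.   1.32 0.19] shift [-13.18   5.14   0.34] rot [ 0.07 -0.09 13.64]
```

Emit:
{"name": "move_arm", "arguments": {
  "steps": [
    {"tx":-1.0,"ty":0.4,"tz":-0.4,"rx":0,"ry":0,"rz":1.1,"grip":0},
    {"tx":-2.3,"ty":0.9,"tz":-0.4,"rx":0,"ry":0,"rz":2.2,"grip":0},
    {"tx":-3.6,"ty":1.4,"tz":-0.4,"rx":0,"ry":0,"rz":3.3,"grip":0},
    {"tx":-4.9,"ty":1.9,"tz":-0.4,"rx":0,"ry":0,"rz":4.4,"grip":0},
    {"tx":-6.2,"ty":2.4,"tz":-0.4,"rx":0,"ry":0,"rz":5.5,"grip":0},
    {"tx":-7.5,"ty":2.9,"tz":-0.4,"rx":0,"ry":0,"rz":6.6,"grip":0},
    {"tx":-8.8,"ty":3.4,"tz":-0.4,"rx":0,"ry":0,"rz":7.7,"grip":0},
    {"tx":-10.1,"ty":3.9,"tz":-0.4,"rx":0,"ry":0,"rz":8.8,"grip":0}
  ]
}}

```text
time_s: 26.02
position: [0.5972, -0.1252, 0.1211]
tool_rot: [0.954, 0.3, 0.0, 0.0]
force: [0.1, 0.1, 0.2]
grip_width: 0.226
grasp_force: 0.0
```

```bash
python3 -c "
from h import *
go((*tray(.604,-.2675),.09),6.2)
"
```

```text
pos [ 0.5972 -0.1252  0.1211] j [-0.29  0.22  1.57  0.    1.35  0.67] shift [-0.67  3.21  1.25] rot [ 0.   -0.01  4.78]
```

Emit:
{"name": "move_arm", "arguments": {
  "steps": [
    {"tx":-0.2,"ty":0.9,"tz":0,"rx":0,"ry":0,"rz":1.1,"grip":0},
    {"tx":-0.4,"ty":1.8,"tz":0,"rx":0,"ry":0,"rz":2.2,"grip":0},
    {"tx":-0.6,"ty":2.7,"tz":0,"rx":0,"ry":0,"rz":3.3,"grip":0},
    {"tx":-0.67,"ty":3.2,"tz":0.2,"rx":0,"ry":0,"rz":4.4,"grip":0},
    {"tx":-0.67,"ty":3.2,"tz":0.6,"rx":0,"ry":0,"rz":4.85,"grip":0},
    {"tx":-0.67,"ty":3.2,"tz":1.0,"rx":0,"ry":0,"rz":4.85,"grip":0},
    {"tx":-0.67,"ty":3.2,"tz":1.25,"rx":0,"ry":0,"rz":4.85,"grip":0},
    {"tx":-0.67,"ty":3.2,"tz":1.25,"rx":0,"ry":0,"rz":4.85,"grip":0}
  ]
}}

```text
time_s: 26.68
position: [0.6277, -0.1974, 0.0868]
tool_rot: [0.999, 0.055, -0.002, -0.001]
force: [-0.4, 0.6, 0.0]
grip_width: -0.002
grasp_force: 0.0
```

```bash
python3 -c "
from h import *
go((*tray(.604,-.2675),.048),6.2)
"
```

```text
pos [ 0.6277 -0.1974  0.0868] j [-0.38  0.38  1.44  0.    1.32  1.08] shift [0.06 0.14 1.55] rot [-0.02  0.03  0.01]
```

Emit:
{"name": "move_arm", "arguments": {
  "steps": [
    {"tx":0.06,"ty":0.14,"tz":0.5,"rx":0,"ry":0,"rz":0,"grip":0},
    {"tx":0.06,"ty":0.14,"tz":1.0,"rx":0,"ry":0,"rz":0,"grip":0},
    {"tx":0.06,"ty":0.14,"tz":1.4,"rx":0,"ry":0,"rz":0,"grip":0},
    {"tx":0.06,"ty":0.14,"tz":1.58,"rx":0,"ry":0,"rz":0,"grip":0},
    {"tx":0.06,"ty":0.14,"tz":1.58,"rx":0,"ry":0,"rz":0,"grip":0},
    {"tx":0.06,"ty":0.14,"tz":1.58,"rx":0,"ry":0,"rz":0,"grip":0},
    {"tx":-0.3,"ty":0.14,"tz":1.58,"rx":0,"ry":0,"rz":0,"grip":0},
    {"tx":-0.6,"ty":0.14,"tz":1.58,"rx":0,"ry":0,"rz":0,"grip":0}
  ]
}}

```text
time_s: 27.35
position: [0.6151, -0.2037, 0.0505]
tool_rot: [0.999, 0.054, 0.001, 0.0]
force: [0.1, -0.1, -0.3]
grip_width: 0.004
grasp_force: 0.3
```

```bash
python3 -c "
from h import *
go((*tray(.512,-.2675),.048),6.2)
"
```

```text
pos [ 0.6151 -0.2037  0.0505] j [-0.4   0.39  1.5   0.    1.25  1.06] shift [-3.1  -0.05  0.1 ] rot [ 0.01 -0.01 -0.01]
```

Emit:
{"name": "move_arm", "arguments": {
  "steps": [
    {"tx":-0.4,"ty":0,"tz":0.1,"rx":0,"ry":0,"rz":0,"grip":0},
    {"tx":-0.8,"ty":0,"tz":0.1,"rx":0,"ry":0,"rz":0,"grip":0},
    {"tx":-1.2,"ty":0,"tz":0.1,"rx":0,"ry":0,"rz":0,"grip":0},
    {"tx":-1.6,"ty":0,"tz":0.1,"rx":0,"ry":0,"rz":0,"grip":0},
    {"tx":-2.0,"ty":0,"tz":0.1,"rx":0,"ry":0,"rz":0,"grip":0},
    {"tx":-2.4,"ty":0,"tz":0.1,"rx":0,"ry":0,"rz":0,"grip":0},
    {"tx":-2.7,"ty":0,"tz":0.1,"rx":0,"ry":0,"rz":0,"grip":0},
    {"tx":-2.8,"ty":0,"tz":0.1,"rx":0,"ry":0,"rz":0,"grip":0}
  ]
}}

```text
time_s: 28.02
position: [0.5446, -0.2113, 0.0479]
tool_rot: [0.999, 0.053, 0.0, 0.0]
force: [1.5, 0.2, 0.2]
grip_width: 0.005
grasp_force: 0.3
```

```bash
python3 -c "
from h import *
for n,f in(('scene','s14'),('side','d14')):
    snap(n,f+'.png');fu(f)
go((*tray(.512,-.2675),.048),6.2)
"
```

```text
s14 green 89 u [0.3614 0.5082] v [-0.2937 -0.2385] z [0.0487 0.0513 0.0534]
d14 green 131 u [0.361  0.5063] v [-0.2928 -0.2353] z [0.0493 0.053  0.0559]
pos [ 0.545  -0.2112  0.0477] j [-0.46  0.23  1.7  -0.    1.21  1.01] shift [-0.28 -0.05 -0.01] rot [ 0.   -0.01 -0.02]
```

Emit:
{"name": "move_arm", "arguments": {
  "steps": [
    {"tx":-0.15,"ty":0,"tz":0,"rx":0,"ry":0,"rz":0,"grip":0},
    {"tx":-0.26,"ty":0,"tz":0,"rx":0,"ry":0,"rz":0,"grip":0},
    {"tx":-0.26,"ty":0,"tz":0,"rx":0,"ry":0,"rz":0,"grip":0},
    {"tx":0.1,"ty":0,"tz":-0.5,"rx":0,"ry":0,"rz":0,"grip":0},
    {"tx":0.1,"ty":0,"tz":-1.8,"rx":0,"ry":0,"rz":0,"grip":82},
    {"tx":-1.0,"ty":-0.05,"tz":-2.1,"rx":0,"ry":0,"rz":0,"grip":82},
    {"tx":-2.5,"ty":-0.05,"tz":-2.1,"rx":0,"ry":0,"rz":0,"grip":82},
    {"tx":-4.0,"ty":-0.05,"tz":-2.1,"rx":0,"ry":0,"rz":0,"grip":82}
  ]
}}

```text
time_s: 28.78
position: [0.4454, -0.2206, 0.1005]
tool_rot: [0.999, 0.054, 0.001, 0.001]
force: [-1.0, -1.3, -0.8]
grip_width: 0.242
grasp_force: 0.0
```

```bash
python3 -c "
from h import *
for n,f in(('scene','s15'),('side','d15')):
    snap(n,f+'.png');fu(f)
go((*tray(.4005,-.2675),.031),6.2)
"
```

```text
s15 green 105 u [0.3577 0.5037] v [-0.294 -0.238] z [0.0484 0.0511 0.0543]
d15 green 140 u [0.3555 0.5001] v [-0.294  -0.2349] z [0.0485 0.0528 0.0564]
pos [ 0.4398 -0.2193  0.0973] j [-0.57 -0.06  1.91 -0.    1.3   0.9 ] shift [-0.51  0.09  2.66] rot [-0.03  0.05 -0.03]
```

Emit:
{"name": "move_arm", "arguments": {
  "steps": [
    {"tx":-0.51,"ty":0.05,"tz":0,"rx":0,"ry":0,"rz":0,"grip":82},
    {"tx":-0.51,"ty":0.05,"tz":0,"rx":0,"ry":0,"rz":0,"grip":82},
    {"tx":-0.51,"ty":0.05,"tz":0,"rx":0,"ry":0,"rz":0,"grip":82},
    {"tx":-0.51,"ty":0.05,"tz":0,"rx":0,"ry":0,"rz":0,"grip":82},
    {"tx":-0.51,"ty":0.05,"tz":0,"rx":0,"ry":0,"rz":0,"grip":82},
    {"tx":-0.51,"ty":0.05,"tz":0,"rx":0,"ry":0,"rz":0,"grip":82},
    {"tx":-0.51,"ty":0.05,"tz":0.4,"rx":0,"ry":0,"rz":0,"grip":82},
    {"tx":-0.51,"ty":0.05,"tz":0.8,"rx":0,"ry":0,"rz":0,"grip":82}
  ]
}}

```text
time_s: 29.55
position: [0.4337, -0.2232, 0.0793]
tool_rot: [0.999, 0.054, 0.001, 0.0]
force: [-0.0, -0.2, -0.2]
grip_width: 0.875
grasp_force: 0.0
```

Emit:
{"name": "move_arm", "arguments": {
  "steps": [
    {"tx":0,"ty":0,"tz":0.5,"rx":0,"ry":0,"rz":0,"grip":82},
    {"tx":0,"ty":0,"tz":1.0,"rx":0,"ry":0,"rz":0,"grip":82},
    {"tx":0,"ty":0,"tz":1.5,"rx":0,"ry":0,"rz":0,"grip":82},
    {"tx":0,"ty":0,"tz":1.9,"rx":0,"ry":0,"rz":0,"grip":82},
    {"tx":0,"ty":0,"tz":1.9,"rx":0,"ry":0,"rz":0,"grip":82},
    {"tx":0,"ty":0,"tz":1.9,"rx":0,"ry":0,"rz":0,"grip":50},
    {"tx":0,"ty":0,"tz":1.9,"rx":0,"ry":0,"rz":0,"grip":50},
    {"tx":0,"ty":0,"tz":1.9,"rx":0,"ry":0,"rz":0,"grip":50}
  ]
}}

```text
time_s: 30.22
position: [0.4335, -0.2234, 0.0329]
tool_rot: [0.999, 0.053, 0.001, 0.0]
force: [-0.4, 0.7, -0.2]
grip_width: 0.717
grasp_force: 0.0
```

Emit:
{"name": "move_arm", "arguments": {
  "steps": [
    {"tx":0,"ty":0,"tz":0,"rx":0,"ry":0,"rz":0,"grip":50},
    {"tx":0,"ty":0,"tz":0,"rx":0,"ry":0,"rz":0,"grip":50},
    {"tx":0,"ty":0,"tz":0,"rx":0,"ry":0,"rz":0,"grip":50},
    {"tx":0,"ty":0,"tz":0,"rx":0,"ry":0,"rz":0,"grip":50},
    {"tx":0,"ty":0,"tz":0,"rx":0,"ry":0,"rz":0,"grip":50},
    {"tx":0,"ty":0,"tz":0,"rx":0,"ry":0,"rz":0,"grip":50},
    {"tx":0,"ty":0,"tz":-0.4,"rx":0,"ry":0,"rz":0,"grip":50},
    {"tx":0,"ty":0,"tz":-0.8,"rx":0,"ry":0,"rz":0,"grip":50}
  ]
}}

```text
time_s: 30.88
position: [0.432, -0.2226, 0.0519]
tool_rot: [0.999, 0.053, -0.001, -0.001]
force: [0.4, 1.5, -1.5]
grip_width: 0.596
grasp_force: 30.0
```

Emit:
{"name": "move_arm", "arguments": {
  "steps": [
    {"tx":0,"ty":0,"tz":-0.6,"rx":0,"ry":0,"rz":0,"grip":50},
    {"tx":0,"ty":0,"tz":-1.2,"rx":0,"ry":0,"rz":0,"grip":50},
    {"tx":0,"ty":0,"tz":-1.8,"rx":0,"ry":0,"rz":0,"grip":50},
    {"tx":0,"ty":0,"tz":-2.4,"rx":0,"ry":0,"rz":0,"grip":50},
    {"tx":0,"ty":0,"tz":-3.0,"rx":0,"ry":0,"rz":-0.6,"grip":50},
    {"tx":0,"ty":-0.3,"tz":-3.2,"rx":0,"ry":0,"rz":-1.4,"grip":50},
    {"tx":0,"ty":-1.0,"tz":-3.2,"rx":0,"ry":0,"rz":-2.4,"grip":50},
    {"tx":0,"ty":-2.0,"tz":-3.2,"rx":0,"ry":0,"rz":-3.5,"grip":50}
  ]
}}

```text
time_s: 31.55
position: [0.428, -0.1741, 0.1338]
tool_rot: [0.972, 0.236, 0.001, 0.001]
force: [0.6, 0.3, -1.1]
grip_width: 0.593
grasp_force: 30.0
```

```bash
python3 -c "
from h import *
for n,f in(('scene','s16'),('side','d16')):
    snap(n,f+'.png');held(f,'green',(.07,.2));rails(f,(.33,.46));held(f,'blue',(.03,.06))
    m=cloud(load(f));q=m[(m[...,2]>.03)&(m[...,2]<.05)&(m[...,1]>.08)&(m[...,1]<.22)&(m[...,0]>.25)&(m[...,0]<.45)];print('rack near end x',np.percentile(q[:,0],1))
go((.4135,.135,.13),88.3)
"
```

```text
s16 green 127 (462.9, -152.3, 117.2, 53.3, 29.5) z [0.1494 0.1518 0.1541] slope [ 0.001 -0.012]
s16 rails y [0.1005 0.2005] slope [-0.039 -0.038] mid 0.1505
s16 blue 409 (604.7, 158.1, 150.3, 58.2, 88.6) z [0.0485 0.0513 0.0535] slope [ 0.003 -0.003]
rack near end x 0.3169902019508224
d16 green 186 (445.4, -154.7, 147.2, 61.3, 28.5) z [0.1474 0.1521 0.1553] slope [-0.011 -0.006]
d16 rails y [0.0998 0.1995] slope [-0.038 -0.039] mid 0.1496
d16 blue 375 (605.5, 159.3, 152.0, 59.9, 88.3) z [0.0488 0.0524 0.0556] slope [-0.001 -0.006]
rack near end x 0.3170368018250949
pos [ 0.4271 -0.1709  0.1327] j [-0.49 -0.2   1.97  0.    1.37  0.6 ] shift [  5.16 -11.11   0.12] rot [-1.000e-02 -1.000e-02 -1.014e+01]
```

Emit:
{"name": "move_arm", "arguments": {
  "steps": [
    {"tx":0.3,"ty":-0.8,"tz":0,"rx":0,"ry":0,"rz":-0.9,"grip":50},
    {"tx":0.9,"ty":-2.0,"tz":0,"rx":0,"ry":0,"rz":-1.9,"grip":50},
    {"tx":1.6,"ty":-3.4,"tz":0,"rx":0,"ry":0,"rz":-2.9,"grip":50},
    {"tx":2.3,"ty":-4.8,"tz":0,"rx":0,"ry":0,"rz":-3.9,"grip":50},
    {"tx":3.0,"ty":-6.2,"tz":0,"rx":0,"ry":0,"rz":-4.9,"grip":50},
    {"tx":3.6,"ty":-7.6,"tz":0,"rx":0,"ry":0,"rz":-5.9,"grip":50},
    {"tx":4.2,"ty":-9.0,"tz":0,"rx":0,"ry":0,"rz":-6.9,"grip":50},
    {"tx":4.7,"ty":-10.2,"tz":0,"rx":0,"ry":0,"rz":-7.9,"grip":50}
  ]
}}

```text
time_s: 32.32
position: [0.4156, 0.1092, 0.1329]
tool_rot: [0.795, 0.607, 0.0, 0.0]
force: [0.4, -0.6, -1.6]
grip_width: 0.594
grasp_force: 30.0
```

```bash
python3 -c "
from h import *
go((.4135,.135,.10),88.3)
"
```

```text
pos [0.4156 0.1092 0.1329] j [ 0.14 -0.29  2.05  0.    1.39  0.4 ] shift [ 0.97 -0.35  1.32] rot [ 0.01 -0.   -2.26]
```

Emit:
{"name": "move_arm", "arguments": {
  "steps": [
    {"tx":0.4,"ty":-0.15,"tz":0,"rx":0,"ry":0,"rz":-1.0,"grip":50},
    {"tx":0.8,"ty":-0.3,"tz":0.2,"rx":0,"ry":0,"rz":-2.0,"grip":50},
    {"tx":0.97,"ty":-0.35,"tz":0.5,"rx":0,"ry":0,"rz":-2.26,"grip":50},
    {"tx":0.97,"ty":-0.35,"tz":0.8,"rx":0,"ry":0,"rz":-2.26,"grip":50},
    {"tx":0.97,"ty":-0.35,"tz":1.1,"rx":0,"ry":0,"rz":-2.26,"grip":50},
    {"tx":0.97,"ty":-0.35,"tz":1.2,"rx":0,"ry":0,"rz":-2.26,"grip":50},
    {"tx":0.97,"ty":-0.35,"tz":1.2,"rx":0,"ry":0,"rz":-2.26,"grip":50},
    {"tx":0.97,"ty":-0.35,"tz":1.2,"rx":0,"ry":0,"rz":-2.26,"grip":50}
  ]
}}

```text
time_s: 32.98
position: [0.4139, 0.1322, 0.1019]
tool_rot: [0.72, 0.694, -0.0, -0.0]
force: [0.5, 0.2, -1.4]
grip_width: 0.594
grasp_force: 30.0
```

```bash
python3 -c "
from h import *
for n,f in(('scene','s17'),('side','d17')):
    snap(n,f+'.png');held(f,'green',(.06,.15));rails(f,(.33,.40));held(f,'blue',(.03,.06))
go((.4135,.135,.035),88.3)
"
```

```text
s17 green 167 (415.1, 156.5, 145.7, 58.2, 87.0) z [0.1178 0.12   0.1222] slope [ 0.006 -0.006]
s17 rails y [0.1034 0.2021] slope [-0.014 -0.027] mid 0.1528
s17 blue 412 (605.6, 158.2, 151.1, 58.4, 88.1) z [0.0487 0.0512 0.0534] slope [0.006 0.002]
d17 green 348 (413.2, 156.6, 155.9, 54.2, 88.9) z [0.1184 0.1217 0.1245] slope [ 0.014 -0.017]
d17 rails y [0.1014 0.2019] slope [-0.029 -0.023] mid 0.1517
d17 blue 374 (604.3, 159.6, 153.7, 59.0, 87.1) z [0.0488 0.0524 0.0553] slope [ 0.001 -0.008]
pos [0.4143 0.1325 0.1025] j [ 0.19 -0.24  2.06 -0.    1.32  0.23] shift [ 0.1  -0.04  2.7 ] rot [ 0.   -0.   -0.05]
```

Emit:
{"name": "move_arm", "arguments": {
  "steps": [
    {"tx":0.06,"ty":-0.04,"tz":0.5,"rx":0,"ry":0,"rz":0,"grip":50},
    {"tx":0.06,"ty":-0.04,"tz":1.0,"rx":0,"ry":0,"rz":0,"grip":50},
    {"tx":0.06,"ty":-0.04,"tz":1.5,"rx":0,"ry":0,"rz":0,"grip":50},
    {"tx":0.06,"ty":-0.04,"tz":1.9,"rx":0,"ry":0,"rz":0,"grip":50},
    {"tx":0.06,"ty":-0.04,"tz":2.2,"rx":0,"ry":0,"rz":0,"grip":50},
    {"tx":0.06,"ty":-0.04,"tz":2.45,"rx":0,"ry":0,"rz":0,"grip":50},
    {"tx":0.06,"ty":-0.04,"tz":2.62,"rx":0,"ry":0,"rz":0,"grip":50},
    {"tx":0.06,"ty":-0.04,"tz":2.7,"rx":0,"ry":0,"rz":0,"grip":50}
  ]
}}

```text
time_s: 33.75
position: [0.4129, 0.1344, 0.0342]
tool_rot: [0.719, 0.695, -0.0, -0.0]
force: [-0.5, -0.1, -0.7]
grip_width: 0.593
grasp_force: 30.0
```

Emit:
{"name": "move_arm", "arguments": {
  "steps": [
    {"tx":0,"ty":0,"tz":0,"rx":0,"ry":0,"rz":0,"grip":50},
    {"tx":0,"ty":0,"tz":0,"rx":0,"ry":0,"rz":0,"grip":70},
    {"tx":0,"ty":0,"tz":0,"rx":0,"ry":0,"rz":0,"grip":70},
    {"tx":0,"ty":0,"tz":0,"rx":0,"ry":0,"rz":0,"grip":70},
    {"tx":0,"ty":0,"tz":0,"rx":0,"ry":0,"rz":0,"grip":70},
    {"tx":0,"ty":0,"tz":-0.5,"rx":0,"ry":0,"rz":0,"grip":70},
    {"tx":0,"ty":0,"tz":-1.7,"rx":0,"ry":0,"rz":0,"grip":70},
    {"tx":0,"ty":0,"tz":-3.0,"rx":0,"ry":0,"rz":0,"grip":70}
  ]
}}

```text
time_s: 34.42
position: [0.4112, 0.1341, 0.109]
tool_rot: [0.719, 0.695, -0.002, -0.001]
force: [1.0, -0.1, 0.2]
grip_width: 0.755
grasp_force: 0.0
```

Emit:
{"name": "move_arm", "arguments": {
  "steps": [
    {"tx":0,"ty":0,"tz":-1.0,"rx":0,"ry":0,"rz":0,"grip":70},
    {"tx":-1,"ty":0,"tz":-2.0,"rx":0,"ry":0,"rz":0,"grip":70},
    {"tx":-2.4,"ty":0,"tz":-3.0,"rx":0,"ry":0,"rz":0,"grip":70},
    {"tx":-3.8,"ty":0,"tz":-3.0,"rx":0,"ry":0,"rz":0,"grip":70},
    {"tx":-5.2,"ty":0,"tz":-3.0,"rx":0,"ry":0,"rz":0,"grip":70},
    {"tx":-6.4,"ty":0,"tz":-3.0,"rx":0,"ry":0,"rz":0,"grip":70},
    {"tx":-6.8,"ty":0,"tz":-3.0,"rx":0,"ry":0,"rz":0,"grip":70},
    {"tx":-6.8,"ty":0,"tz":-3.0,"rx":0,"ry":0,"rz":0,"grip":70}
  ]
}}

```text
time_s: 35.08
position: [0.4073, -0.0374, 0.1849]
tool_rot: [0.72, 0.694, 0.0, 0.0]
force: [-0.2, 0.1, 0.8]
grip_width: 0.75
grasp_force: 0.0
```

```bash
python3 -c "
from h import *
for n,f in(('scene','s18'),('side','d18')):
    im,_=snap(n,f+'.png')
    print(f,filters(f,box=(.3,.75,.05,.3)));rails(f,(.32,.38))
    P=cloud(load(f));m=(P[...,2]>.165)&(P[...,1]>.35)&(P[...,2]<.21)&(P[...,0]>.4)&(P[...,0]<.65)
    for x in(.447,.516,.612): print('cap',x,np.nanpercentile(P[m&(abs(P[...,0]-x)<.012)][:,2],95).round(4))
cv2.imwrite('pics/c18.png',np.hstack([cv2.imread('pics/s18.png')[130:390,150:500],cv2.imread('pics/d18.png')[130:390,150:500]]))
"
```

```text
s18 {'blue': (605.0, 162.3, 146.8, 57.3, 88.3, np.float64(0.051), 409), 'green': (413.0, 159.4, 147.3, 56.5, -89.5, np.float64(0.051), 140), 'orange': (491.3, 156.8, 151.5, 93.3, 88.0, np.float64(0.0507), 569)}
s18 rails y [0.0988 0.2002] slope [-0.05  -0.039] mid 0.1495
cap 0.447 0.1855
cap 0.516 0.1856
cap 0.612 0.1856
d18 {'blue': (607.0, 143.7, 182.9, 66.5, 87.9, np.float64(0.0518), 345), 'green': (409.8, 153.7, 164.4, 53.2, 88.9, np.float64(0.0522), 296), 'orange': (506.1, 199.8, 351.6, 56.1, 88.3, np.float64(0.0517), 451)}
d18 rails y [0.0988 0.2001] slope [-0.044 -0.041] mid 0.1494
cap 0.447 0.1871
cap 0.516 0.1871
cap 0.612 0.1873
```

View pics/c18.png

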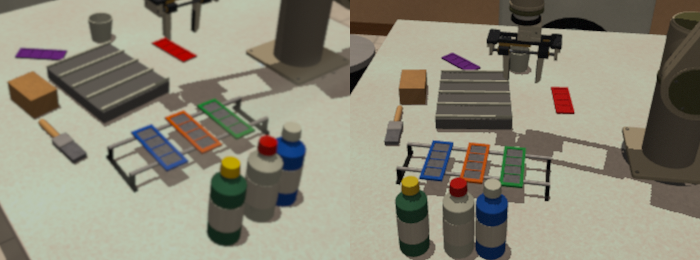

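The picture shows the tray empty and the blue, orange and green filters lying flat side by side on the rack (crop at 158,147; 192,131; 224,119). All three caps are shut, and the bystanders don't appear to have moved.

```bash
python3 -c "
from bench import bot
print(bot.finish_job())"
```

```text
the job is handed in; nothing more can be done
None
```

I've handed the job in: all three caps are pressed shut, and the three filters present (blue, orange, green) lie flat side by side across both rails; the hand-in call gave no verdict.

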